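# Clamp a flanged pulley with a recessed thumbwheel

## Task

Clamp the toothed pulley with the hub in the pulley clamp, so that its set screws can be worked on: take it out of the wooden rack, lay it down flat on the bench with the hub upward and let go, then take it again and seat it over the clamp's spigot, hub up and fully home. Then roll the recessed thumbwheel by its exposed rim until the V-jaw grips the pulley firmly; do not push the jaw itself. Leave the idler in the rack and the other things on the bench alone.

Things in the scene. Friction and masses are not known exactly. Their poses are not given: they have to be found in the camera images.
- pulley: Bare aluminium toothed pulley, 120 g. Origin: centre of its face (end opposite the hub), own +z along its axis to the hub. From the face: flange 56 mm diameter, 3 mm thick; toothed drum 44 mm diameter, 14 mm long; flange 56 mm, 3 mm thick (20 mm over both flanges); hub 26 mm diameter, 14 mm long, with set-screw holes. 20 mm bore right through. Starts in either slot of the rack, hub to the rack's -y.
- pulley_hub (a point): Point on the pulley's axis at the middle of the hub's length, 27 mm from the face; own z along the axis, away from the face. The pulley lies stably on its face; let go while resting on the rim of the face flange, axis 45 degrees from vertical and hub side up, it falls flat onto its face.
- idler: Bystander in the rack's other slot: plain aluminium idler roller with the same two 56 mm flanges, 20 mm over all, 20 mm bore, but smooth and with no hub. Origin: centre of one face, own z along its axis. Stays there.
- rack: Beech rack, fixed, 150 mm (x) by 44 mm (y) by 18 mm high, origin at the centre of its underside. Two slots in line along its x, centres at x = -35 and +35 mm, each 23 mm wide in y. A part stands in a slot on its two rims, axis along the rack's y and 34 mm above the bench (top of its flanges at 62 mm), its lowest 12 mm inside the slot.
- clamp: Grey cast pulley clamp, fixed to the bench. Origin: on its underside, below the spigot's axis; own -x is its front, own y runs from the spigot over the V-jaw to the thumbwheel. Base 74 mm in x, from y = -45 to +119 mm, top at z = 20 mm. The wheel's block: y = 74 to 114 mm, 64 mm wide in x, flat top at z = 40 mm.
- seat (a point): Centre of the clamp's round steel seat (50 mm diameter, 24 mm above the bench), axes as the clamp's. A steel spigot, 18 mm diameter with a tapered tip, rises 16 mm from it. When seated, the pulley's origin is at this point and its hub points up (upper flange 20 mm, hub end 34 mm above the seat).
- v_jaw: Steel V-jaw (50 mm wide, top 41 mm above the bench) sliding along the clamp's y. Its origin coincides with the clamp's when fully open and moves to the clamp's -y as it closes, 4 mm per radian of the thumbwheel. It meets the flange rims of a seated pulley after about 14 mm (thumbwheel about 3.4 rad) and grips it firmly at about 3.8 rad.
- wheel_crest (a point): Highest point of the thumbwheel's rim, middle of its width, 46 mm above the bench; axes as the clamp's. Knurled dark steel wheel, 40 mm diameter, 14 mm wide, axis along the clamp's y, 94 mm from the spigot's axis. It is recessed in a slot of its block; only the top 6 mm of the rim stands out (29 mm long in x).
- thumbwheel (a joint): Angle of the thumbwheel, rad: 0 (jaw fully open) to 4.5, starts at 0 to 1.2. It grows and the jaw closes as the top of the rim rolls to the clamp's front (own -x). Takes about 1.5 N at the rim, stays where left, stiffens as the jaw bears on the pulley. A fingertip pressed on the crest with some 5 N and drawn 20 mm along -x turns it about 1 rad; lift, go back, repeat.
- driver: Bystander: small screwdriver, 130 mm long, lying on the bench.
- pliers: Bystander: black pliers, 112 mm long, lying on the bench.
- board: Bystander: small blue circuit board, 30 by 45 mm, lying on the bench.
Not all that is in view belongs to the job. Leave any turquoise look-alike of the pulley alone.

How it is judged:
By the outcome, as a careful person would: the job done as asked, in the order asked, and still so for the second after the job is handed in, with the robot touching nothing.
It also fails if it takes over 64 s, if anything falls off the work surface, if the arm or the gripper's body presses on something with over 40 N, if the wrist force passes 120 N, or if a joint passes its speed limit or range.

## Robot

A 6-joint arm with a two-finger parallel gripper is mounted at the origin on a cart in front of the work surface, level with it; the furniture and walls round the work are solid. World frame = base frame: x ahead of the robot, y to its left, z up, the work surface at z = 0. Lengths are in m, angles in degrees, forces in N, time in s.
With the tool pointing down it reaches from about 0.375 to 0.75 m from the base axis. Payload 9 kg.
Tool frame: the origin (TCP) lies where the fingers leave the gripper's body, on its centre line; the fingertips stand 73 mm ahead of it and the grasp point (between the pads) lies 54 mm ahead of it (robot.tip_reach is the distance from the TCP to the fingertips, in m); z points along the fingers, y is the direction in which the jaws open and shut (so a half turn about z gives the same grasp; the last joint's range is limited). The gripper opens to 85 mm and grips with 20 to 120 N. Pads are 22 mm wide; open, the fingers measure 114 mm over their backs; the gripper's body (76 mm by 85 mm) begins 54 mm behind the grasp point. The pads swing forward as they close: fully open they stand 13 mm farther back than shut.
Start: joints at [-84.036, 5.964, 5.575, 89.605, 0, 77.527], TCP at [0.19, -0.569, 0.304] pointing down, gripper open.
Joint ranges: [-171.21, 171.21], [-48.23, 106.86], [-62.78, 66.21], [-105.2, 120.99], [-86.42, 89.51], [-180, 180]. Speed limits (degrees/s): [127.2, 127.2, 147.25, 180, 180, 180].

## Interface

Orientations are given as [roll, pitch, yaw] about the fixed x, y, z axes, in that order (R = Rz(yaw) Ry(pitch) Rx(roll)).
In Python, from plant import robot gives the robot as it stands. Calls block until the motion is done:
- robot.move_pose(position, orientation): joint-space move of the TCP to a pose.
- robot.line_to(position, vel=0.15, rotation=None, guard=None): straight line of the TCP; rotation=None keeps the orientation; vel is the mean speed in m/s. With guard (N) it stops when the force on the tool has changed by that much, and returns True; else False.
- robot.goto_joints(angles): joint-space move.
- robot.set_gripper(opening): finger opening in m; the grip force is fixed at half the most; returns when the fingers have stopped.
- robot.pause(seconds).
- robot.ik(position, orientation): joint angles nearest the present ones, or None.
- robot.observe(): the state.
- robot.grab_frame(name): name is "side" or "top" or "wrist"; returns the picture (400x640x3 uint8, blue, green, red); there is no depth.
- robot.get_calibration(name): a dict with "vertical_fov" (degrees; the focal length in pixels is half the picture's height over the tangent of half this angle, whatever the lens; pixels are square), "cx", "cy" (the principal point, pixels), "k1" (the pictures are not rectified: a ray, as slopes to the right and down, at radius r is drawn at 1 + k1 r^2 times it, then the intrinsics apply), "rvec" (rotation vector, rad) and "tvec" (3), from world to camera coordinates, as OpenCV has them. Camera axes: x right, y down, z forward; pixel columns grow to the right and rows downward; lengths in m; the calibration is good to about 2 mm. A picture is of the moment at which its call begins: read the wrist's pose just before it. get_calibration takes no time and is no camera call; for the wrist camera it gives the pose at the moment of the call.
A pose or a line that the arm cannot do raises robot.IKError and nothing moves.
- robot.job_done(): hands the job in, once; it reports no verdict.
The state is a dict: "time": time; "q": joint angles; "qvel": joint speeds; "joint_torque": joint torques, N m; "tool_pos": TCP position; "tcp_rot": TCP orientation; "ft_force": force on the tool from outside, world axes, zero at the start; "torque": the same for the moment, N m; "gripper_width": finger opening in m.
Only numpy, scipy, OpenCV 4.12 (cv2) and the standard library are available. Lean on these libraries where they do the work, as an engineer would, in place of code of your own. Each camera call takes 0.05 s, during which the arm holds its last target.

## Working session

There is one attempt and no reset: what is moved stays moved. The work goes in short steps, each a Python script; the robot and the scene stay as the last script left them, time stands still between calls to the robot, and variables do not carry over. Pictures are saved under pics/ and viewed, and the job is handed in when it is done.

```bash
ls; mkdir -p pics
python3 - <<'E'
from plant import robot
import cv2
for n in ("side","top","wrist"):
    c=robot.get_calibration(n); print(n,c)
    cv2.imwrite(f"pics/{n}0.png",robot.grab_frame(n))
print(robot.observe())
E
```

```text
pics
side {'vertical_fov': 49.95046495975891, 'cx': 322.08574582268153, 'cy': 198.94417769471545, 'k1': -0.0635516865431723, 'rvec': array([ 2.15194617, -0.41433948,  0.19510576]), 'tvec': array([-0.45208116,  0.02238797,  1.17478443])}
top {'vertical_fov': 49.77408828842854, 'cx': 323.66513163967517, 'cy': 197.05356825394816, 'k1': -0.03410223146845494, 'rvec': array([ 2.18062134, -2.15069629,  0.04638466]), 'tvec': array([-0.18994893,  0.42508786,  1.11712539])}
wrist {'vertical_fov': 68.38034231748344, 'cx': 316.84518617210523, 'cy': 202.70610587021068, 'k1': -0.02372780615419743, 'rvec': array([-2.36945312,  1.70990025,  0.22454246]), 'tvec': array([-0.60041193, -0.03262594,  0.3786482 ])}
{'time': 0.15, 'q': array([-8.40335040e+01,  5.99127254e+00,  5.53810819e+00,  8.96057104e+01,
        1.44079708e-03,  7.75270452e+01]), 'qvel': array([ 0.10858855, -0.10065472,  0.21356055,  0.0341467 , -0.06210817,
        0.06054375]), 'joint_torque': array([ 4.45444588e-03, -5.57356811e+01,  5.04006708e+01,  1.26523135e-02,
       -2.47981307e-04,  6.08756650e-06]), 'tool_pos': array([ 0.18977998, -0.56900319,  0.30330349]), 'tcp_rot': array([-1.79942826e+02, -1.41224855e-02,  1.84394431e+01]), 'ft_force': array([ 0.40118739, -0.35942794, -0.07744907]), 'torque': array([-0.02101866, -0.05082856, -0.03445201]), 'gripper_width': 0.08550882741153776}
```

View pics/top0.png

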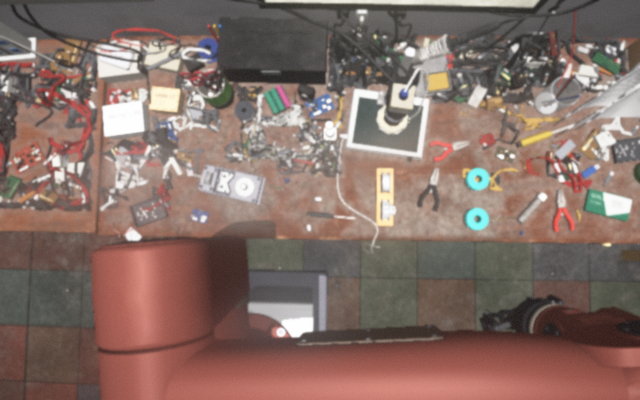

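View pics/side0.png

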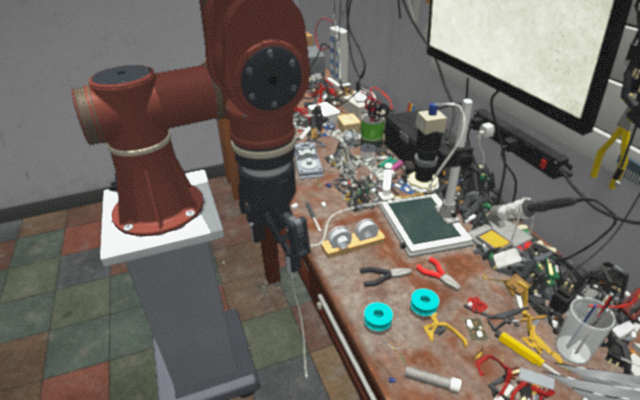

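View pics/wrist0.png

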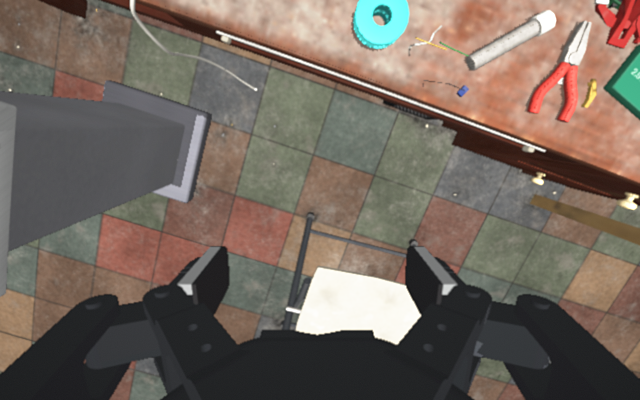

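Run:
```python
import cv2, numpy as np
t=cv2.imread("pics/top0.png"); s=cv2.imread("pics/side0.png")
a=cv2.resize(t[150:250,190:290],None,fx=4,fy=4,interpolation=cv2.INTER_CUBIC)
b=cv2.resize(t[150:250,340:440],None,fx=4,fy=4,interpolation=cv2.INTER_CUBIC)
cv2.imwrite("pics/crop1.png",np.hstack([a,b]))
a=cv2.resize(s[200:270,310:400],(540,420),interpolation=cv2.INTER_CUBIC)
b=cv2.resize(s[120:190,270:310],(240,420),interpolation=cv2.INTER_CUBIC)
cv2.imwrite("pics/crop2.png",np.hstack([a,b]))
```

```text
(no output)
```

View pics/crop1.png

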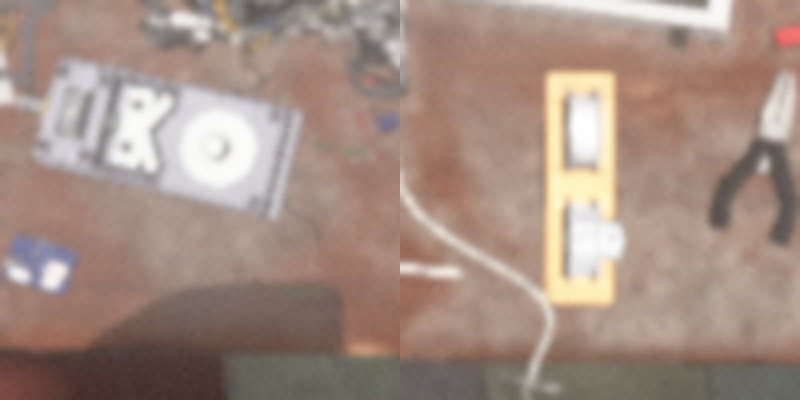

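View pics/crop2.png

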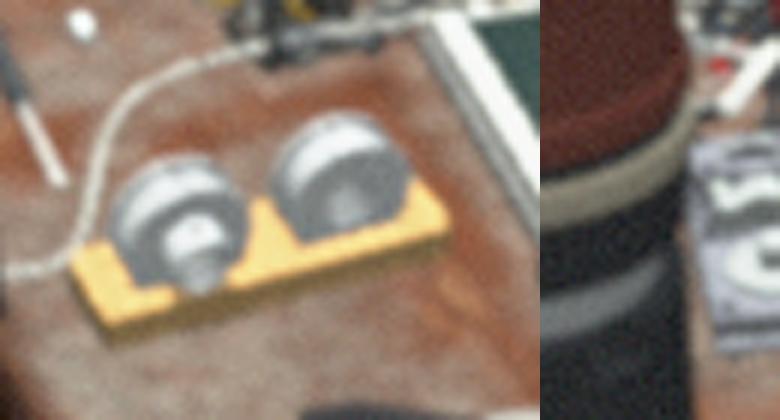

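```bash
cat > h.py <<'E'
import cv2, numpy as np
from scipy.spatial.transform import Rotation as Ro
from plant import robot
def K(c):
    f=200/np.tan(np.radians(c["vertical_fov"]/2)); return f
def ray(c,uv):
    f=K(c); d=np.array([(uv[0]-c["cx"])/f,(uv[1]-c["cy"])/f]); p=d.copy()
    for _ in range(20): p=d/(1+c["k1"]*(p@p))
    R=cv2.Rodrigues(np.array(c["rvec"]))[0]; o=-R.T@np.array(c["tvec"])
    v=R.T@np.array([p[0],p[1],1.]); return o,v/np.linalg.norm(v)
def onz(c,uv,z):
    o,v=ray(c,uv); return o+v*(z-o[2])/v[2]
def proj(c,P):
    R=cv2.Rodrigues(np.array(c["rvec"]))[0]; q=R@np.array(P)+np.array(c["tvec"])
    p=q[:2]/q[2]; p=p*(1+c["k1"]*(p@p)); return p*K(c)+[c["cx"],c["cy"]]
E
python3 - <<'E'
from h import *
c=robot.get_calibration("top")
t=cv2.imread("pics/top0.png")
print("cam",ray(c,(320,200))[0])
hsv=cv2.cvtColor(t,cv2.COLOR_BGR2HSV)
m=cv2.inRange(hsv,(15,70,150),(30,255,255)); m[:,:360]=0;m[:,410:]=0;m[:150]=0;m[240:]=0
m=cv2.morphologyEx(m,cv2.MORPH_OPEN,np.ones((2,2)))
ct,_=cv2.findContours(m,0,2); k=max(ct,key=cv2.contourArea); r=cv2.minAreaRect(k); print(r)
for p in cv2.boxPoints(r): print(p,onz(c,p,.018))
print("rackcentre",onz(c,r[0],.018))
for n,p,z in [("spigot",(243.7,187),.04),("seat",(244.5,187),.024),("wheel",(208.5,177.8),.046),("pulleydrumtop",(386,210),.06),("cl_c1",(207,165),.02),("c2",(265,177),.02),("c3",(259,204),.02),("c4",(199,190),.02)]:
    print(n,onz(c,p,z).round(4))
E
```

```text
cam [ 0.34113055 -0.22313217  1.13955755]
((385.5, 212.0), (28.0, 17.0), 90.0)
[377. 198.] [ 0.42657335 -0.32304321  0.018     ]
[394. 198.] [ 0.42712742 -0.3671078   0.018     ]
[394. 226.] [ 0.35451596 -0.3673236   0.018     ]
[377. 226.] [ 0.35389698 -0.32347178  0.018     ]
rackcentre [ 0.39044257 -0.34523933  0.018     ]
spigot [0.4491 0.0221 0.04  ]
seat [0.4507 0.0235 0.024 ]
wheel [0.4713 0.1133 0.046 ]
pulleydrumtop [ 0.3936 -0.3419  0.06  ]
cl_c1 [0.5085 0.1266 0.02  ]
c2 [ 0.4781 -0.0292  0.02  ]
c3 [ 0.4068 -0.0152  0.02  ]
c4 [0.4417 0.1456 0.02  ]
```

Run:
```python
from h import *
s=robot.observe(); c=robot.get_calibration("wrist")
o,v=ray(c,(320,200)); R=Ro.from_euler('xyz',s["tcp_rot"],degrees=True)
print("cam in tool",R.inv().apply(o-s["tool_pos"]),R.inv().apply(v), "dn",R.inv().apply(ray(c,(320,250))[1]))
print(robot.tip_reach)
for p,r in [((.33,-.345,.26),(180,0,0)),((.33,-.345,.26),(180,0,180)),((.392,-.345,.1),(180,0,0)),((.392,-.345,.1),(180,0,180)),((.44,-.08,.1),(135,0,0)),((.44,-.08,.1),(-135,0,180)),((.45,.02,.12),(180,0,-14)),((.45,.02,.12),(180,0,76)),((.47,.113,.12),(180,0,76)),((.47,.113,.12),(180,0,-104)),((.47,.113,.12),(180,0,-14))]:
    q=robot.ik(p,r); print(p,r,None if q is None else np.round(q,1))
for r in [(135,0,0),(-135,0,180)]:
    print(r,Ro.from_euler('xyz',r,degrees=True).as_matrix().round(2).tolist())
```

```text
cam in tool [ 0.06524865  0.00075664 -0.07084837] [-0.24912244  0.01121529  0.96840706] dn [-0.40806794  0.01083497  0.91288727]
0.0726
(0.33, -0.345, 0.26) (180, 0, 0) [-62.  -16.  -19.8  86.2   0.  118. ]
(0.33, -0.345, 0.26) (180, 0, 180) [-62.  -16.  -19.8  86.2   0.  -62. ]
(0.392, -0.345, 0.1) (180, 0, 0) [-55.7  -3.7 -25.6  68.1   0.  124.3]
(0.392, -0.345, 0.1) (180, 0, 180) [-55.7  -3.7 -25.6  68.1   0.  -55.7]
(0.44, -0.08, 0.1) (135, 0, 0) [ -6.1 -16.  -44.1  55.8 -44.7 171.4]
(0.44, -0.08, 0.1) (-135, 0, 180) [ -6.1 -16.  -44.1  55.8 -44.7  -8.6]
(0.45, 0.02, 0.12) (180, 0, -14) [-14.2 -18.4 -36.4  72.    0.  179.8]
(0.45, 0.02, 0.12) (180, 0, 76) [-14.2 -18.4 -36.4  72.    0.   89.8]
(0.47, 0.113, 0.12) (180, 0, 76) [ -2.  -11.9 -30.9  70.9   0.  102. ]
(0.47, 0.113, 0.12) (180, 0, -104) [ -2.  -11.9 -30.9  70.9   0.  -78. ]
(0.47, 0.113, 0.12) (180, 0, -14) [  -2.   -11.9  -30.9   70.9    0.  -168. ]
(135, 0, 0) [[1.0, 0.0, 0.0], [0.0, -0.71, -0.71], [0.0, 0.71, -0.71]]
(-135, 0, 180) [[-1.0, 0.0, -0.0], [0.0, 0.71, -0.71], [0.0, -0.71, -0.71]]
```

Run:
```python
from h import *
robot.move_pose((.40,-.345,.25),(180,0,180))
import json
c=robot.get_calibration("wrist"); im=robot.grab_frame("wrist"); cv2.imwrite("pics/w1.png",im)
np.save("c1.npy",c,allow_pickle=True); s=robot.observe(); print(s["time"],s["tool_pos"],s["tcp_rot"],s["q"])
```

```text
2.1917 [ 0.39984805 -0.34533861  0.25006228] [-1.79990941e+02  9.57233965e-04  1.79932918e+02] [-5.50138646e+01 -6.83194503e+00 -1.27543869e+01  8.40695927e+01
 -4.41914248e-03 -5.49467831e+01]
```

View pics/w1.png

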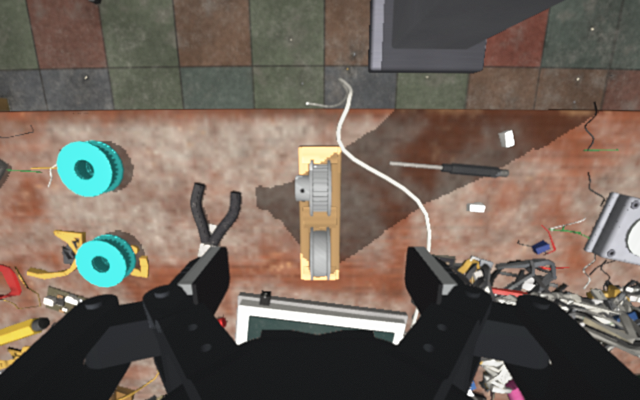

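Run:
```python
from h import *
c=np.load("c1.npy",allow_pickle=True).item(); t=cv2.imread("pics/w1.png")
cv2.imwrite("pics/crop3.png",cv2.resize(t[135:295,250:390],None,fx=3.7,fy=3.7,interpolation=cv2.INTER_CUBIC))
for p in [(300,147),(340,146),(300,279),(340,279)]: print(p,onz(c,p,.018).round(4))
```

```text
(300, 147) [ 0.3576 -0.3633  0.018 ]
(340, 146) [ 0.3567 -0.3227  0.018 ]
(300, 279) [ 0.5066 -0.3659  0.018 ]
(340, 279) [ 0.5067 -0.32    0.018 ]
```

View pics/crop3.png

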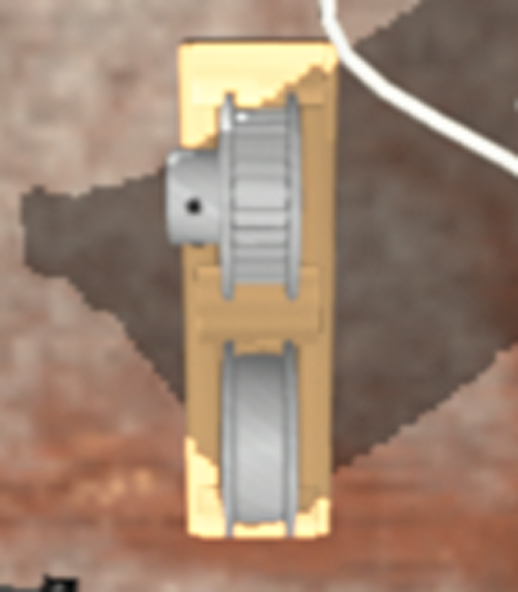

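Run:
```python
from h import *
c=np.load("c1.npy",allow_pickle=True).item()
f=lambda u,v:(250+u/3.7,135+v/3.7)
for n,p,z in [("rimfront hub",f(230,92),.034),("rimfront face",f(293,92),.034),("rimrear hub",f(228,298),.034),("rimrear face",f(293,298),.034),("mid",f(260,200),.055),("hub L",f(166,198),.034),("hub front",f(190,148),.034),("hub rear",f(190,246),.034),("rear idler hub",f(231,340),.034),("rear idler",f(291,340),.034)]: print(n,onz(c,p,z).round(4))
for P in [(.397,-.3435-.010,.062),(.397,-.3435+.010,.062),(.369,-.3435-.010,.034),(.425,-.3435-.010,.034)]:
    p=proj(c,P); print(P,((p-[250,135])*3.7).round(0))
```

```text
rimfront hub [ 0.3687 -0.3508  0.034 ]
rimfront face [ 0.3688 -0.3342  0.034 ]
rimrear hub [ 0.4254 -0.3517  0.034 ]
rimrear face [ 0.4254 -0.3338  0.034 ]
mid [ 0.3932 -0.3431  0.055 ]
hub L [ 0.3972 -0.3682  0.034 ]
hub front [ 0.3836 -0.3615  0.034 ]
hub rear [ 0.4105 -0.3619  0.034 ]
rear idler hub [ 0.4377 -0.3509  0.034 ]
rear idler [ 0.4377 -0.3342  0.034 ]
(0.397, -0.35350000000000004, 0.062) [218. 221.]
(0.397, -0.3335, 0.062) [300. 221.]
(0.369, -0.35350000000000004, 0.034) [220.  93.]
(0.425, -0.35350000000000004, 0.034) [221. 297.]
```

Run:
```python
from h import *
c=np.load("c1.npy",allow_pickle=True).item()
for p in [(477,208),(507,138),(508,173),(390,163),(586,255),(543,245),(530,190),(560,170),(600,200),(592,150)]: print(p,onz(c,p,0).round(4))
t=cv2.imread("pics/w1.png")
cv2.imwrite("pics/crop4.png",cv2.resize(t[100:280,420:640],None,fx=3.3,fy=3.3,interpolation=cv2.INTER_CUBIC))
robot.set_gripper(.045)
robot.line_to((.397,-.3433,.16),vel=.15)
g=robot.line_to((.397,-.3433,.1221),vel=.05,guard=8)
s=robot.observe(); print(g,s["time"],s["tool_pos"],s["tcp_rot"],s["ft_force"])
cv2.imwrite("pics/w2.png",robot.grab_frame("wrist"))
```

```text
(477, 208) [ 0.4276 -0.1636  0.    ]
(507, 138) [ 0.3493 -0.1415  0.    ]
(508, 173) [ 0.3873 -0.1343  0.    ]
(390, 163) [ 0.3763 -0.2665  0.    ]
(586, 255) [ 0.4872 -0.0207  0.    ]
(543, 245) [ 0.4736 -0.0772  0.    ]
(530, 190) [ 0.4066 -0.1057  0.    ]
(560, 170) [ 0.3838 -0.0756  0.    ]
(600, 200) [ 0.4184 -0.0205  0.    ]
(592, 150) [ 0.3616 -0.0437  0.    ]
False 4.325 [ 0.39708508 -0.3434559   0.12235888] [-1.79981703e+02  1.19752646e-02  1.79998801e+02] [ 0.17348909  0.32801282 -0.03744744]
```

View pics/w2.png

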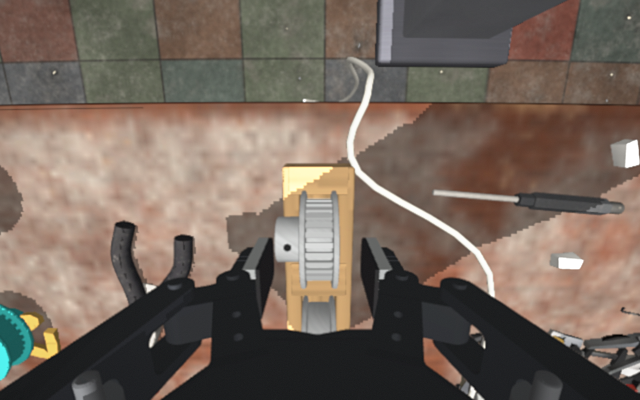

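View pics/crop4.png

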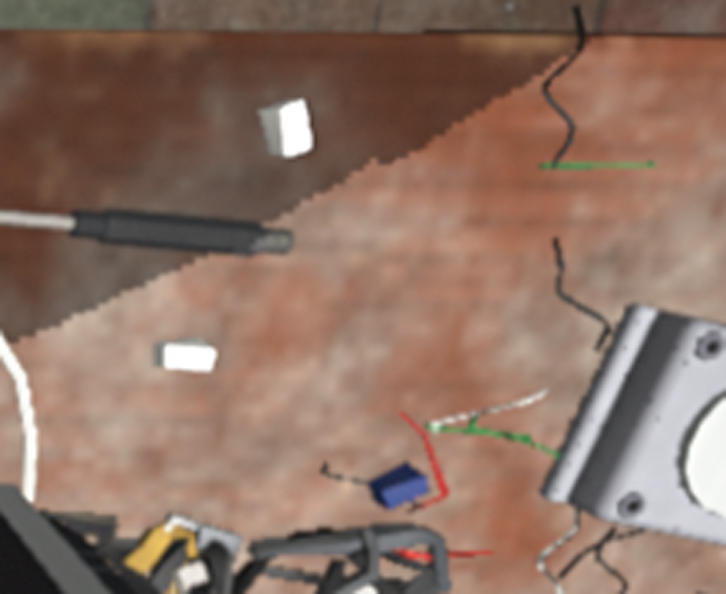

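Run:
```python
from h import *
robot.set_gripper(.012)
s=robot.observe(); print(s["time"],s["gripper_width"],s["tool_pos"],s["ft_force"])
p=s["tool_pos"]
robot.line_to((p[0],p[1],.19),vel=.12)
s=robot.observe(); print(s["time"],s["gripper_width"],s["ft_force"])
cv2.imwrite("pics/w3.png",robot.grab_frame("wrist"))
cv2.imwrite("pics/s3.png",robot.grab_frame("side"))
for p in [(.413,-.045,.15),(.413,-.045,.0894)]:
    print(robot.ik(p,(-135,0,180)))
```

```text
4.725 0.018057612709144067 [ 0.39716214 -0.3434941   0.12248963] [-0.20746027  0.96870311  2.40946791]
5.4417 0.01797635658731501 [-0.82641277  0.33168959 -1.43198134]
[ -1.59788549 -21.49581803 -42.86142516  67.03712841 -44.97772457
  -2.25916584]
[ -1.59788549 -16.80651537 -45.89140022  59.31785068 -44.97772457
  -2.25916584]
```

View pics/w3.png

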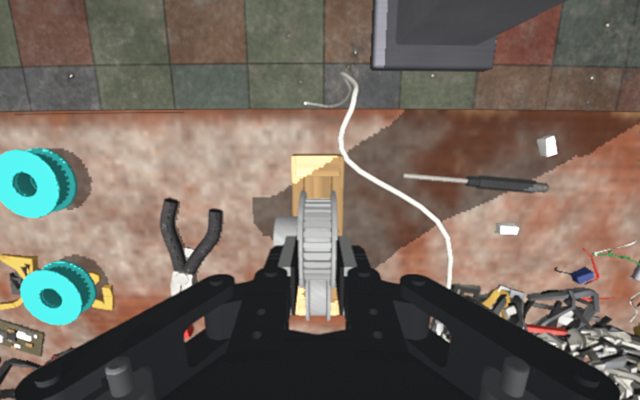

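Run:
```python
from h import *
robot.move_pose((.413,-.045,.17),(-135,0,180))
robot.pause(.2)
robot.line_to((.413,-.045,.096),vel=.12)
cv2.imwrite("pics/s4.png",robot.grab_frame("side"))
cv2.imwrite("pics/w4.png",robot.grab_frame("wrist"))
g=robot.line_to((.413,-.045,.087),vel=.02,guard=3)
s=robot.observe(); print(g,s["time"],s["gripper_width"],s["tool_pos"],s["tcp_rot"],s["ft_force"])
```

```text
True 8.1917 0.018343102507886917 [ 0.41341301 -0.04504074  0.08968031] [-1.34950867e+02  6.44166753e-02 -1.79987175e+02] [-0.29388208  1.84014382  3.84897486]
```

View pics/s4.png

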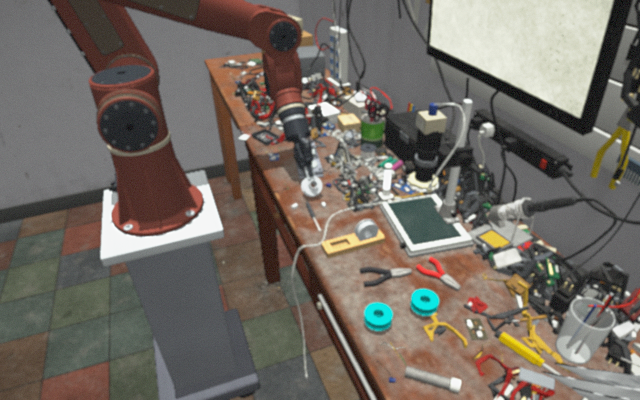

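View pics/w4.png

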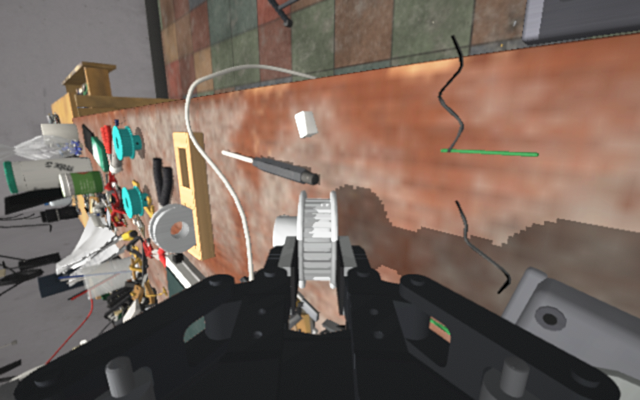

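Run:
```python
from h import *
p=robot.observe()["tool_pos"]
robot.set_gripper(.036)
cv2.imwrite("pics/w5.png",robot.grab_frame("wrist"))
robot.line_to(p+np.array([0,.06,.06]),vel=.2)
robot.pause(.2)
cv2.imwrite("pics/w6.png",robot.grab_frame("wrist"))
cv2.imwrite("pics/t6.png",robot.grab_frame("top"))
print(robot.observe()["time"])
```

```text
9.4333
```

View pics/w5.png

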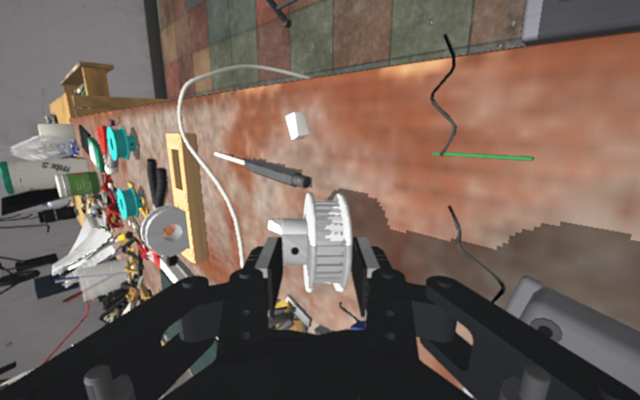

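View pics/w6.png

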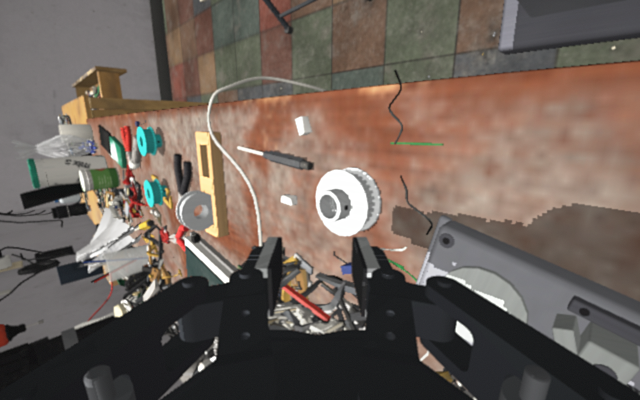

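Run:
```python
from h import *
robot.move_pose((.395,-.092,.21),(180,0,180))
c=robot.get_calibration("wrist"); cv2.imwrite("pics/w7.png",robot.grab_frame("wrist")); np.save("c7.npy",c,allow_pickle=True)
s=robot.observe(); print(s["tool_pos"],s["tcp_rot"])
robot.line_to((.425,.035,.21),vel=.2)
robot.pause(.15)
c=robot.get_calibration("wrist"); cv2.imwrite("pics/w8.png",robot.grab_frame("wrist")); np.save("c8.npy",c,allow_pickle=True)
s=robot.observe(); print(s["tool_pos"],s["tcp_rot"],s["time"])
```

```text
[ 0.3947198  -0.09125387  0.20904058] [-1.79980104e+02 -1.23918945e-01 -1.79954870e+02]
[0.42492291 0.03424609 0.20994338] [-1.79988471e+02 -6.03170584e-03  1.79922450e+02] 11.3833
```

View pics/w7.png

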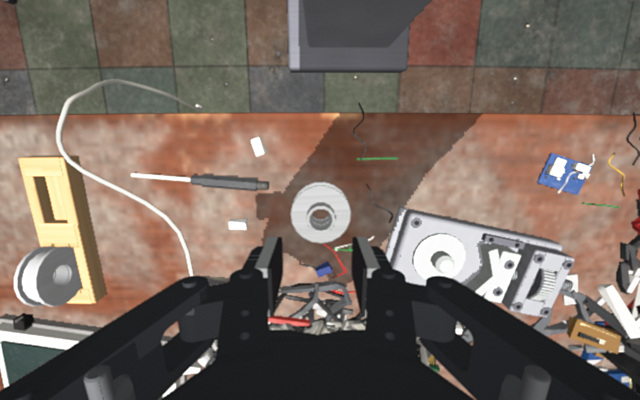

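View pics/w8.png

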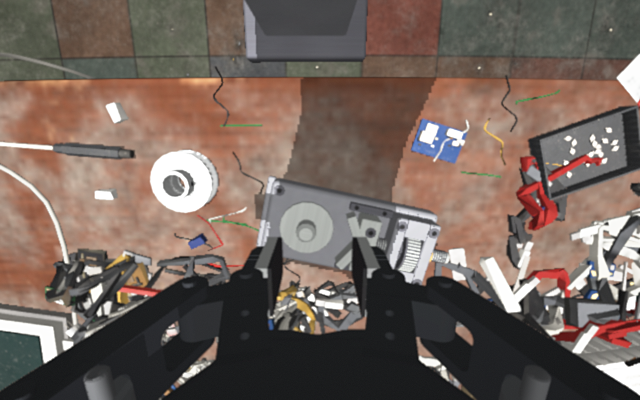

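Run:
```python
from h import *
a=cv2.imread("pics/w7.png");b=cv2.imread("pics/w8.png")
A=cv2.resize(a[170:255,275:365],None,fx=5,fy=5,interpolation=cv2.INTER_CUBIC)
cv2.imwrite("pics/crop7.png",A)
B=cv2.resize(b[170:290,255:445],None,fx=4,fy=4,interpolation=cv2.INTER_CUBIC)
cv2.imwrite("pics/crop8.png",B)
```

```text
(no output)
```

View pics/crop7.png

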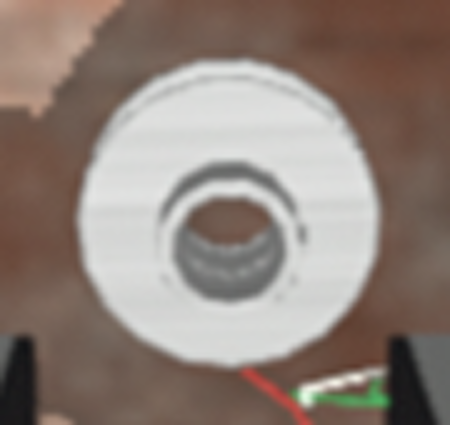

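View pics/crop8.png

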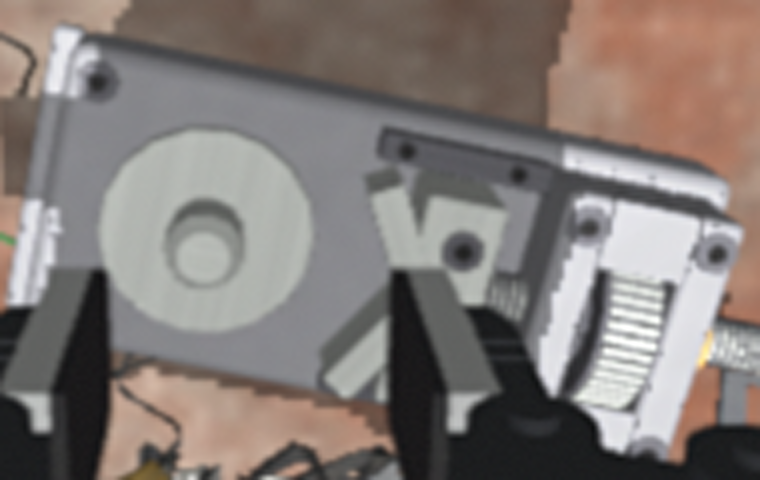

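Run:
```python
from h import *
c7=np.load("c7.npy",allow_pickle=True).item();c8=np.load("c8.npy",allow_pickle=True).item()
f7=lambda u,v:(275+u/5-.4,170+v/5-.4); f8=lambda u,v:(255+u/4-.375,170+v/4-.375)
def ell(name,thr_lo,roi,c,z):pass
print("flange",onz(c7,f7(229,221),.020),"hub",onz(c7,f7(229,248),.034))
for p in [(78,221),(380,221),(229,75),(229,367)]: print(onz(c7,f7(*p),.02).round(4))
for p in [(173,248),(285,248),(229,194),(229,302)]: print(" bore",onz(c7,f7(*p),.034).round(4))
print("seat",onz(c8,f8(205.5,230),.024),"spigot",onz(c8,f8(204,258),.040))
for p in [(98,230),(313,230),(205.5,127),(205.5,333)]: print(onz(c8,f8(*p),.024).round(4))
for p in [(173,260),(237,260),(204,232),(204,287)]: print(" tip",onz(c8,f8(*p),.04).round(4))
# wheel: crop corners of block top z=.04, wheel
for p in [(600,200),(742,235),(520,350),(628,272),(665,283),(580,400),(630,408)]: print(" w",p,onz(c8,f8(*p),.042).round(4))
# idler+pulley seen in both: pulley from c8 crossing
```

```text
flange [ 0.40980263 -0.08966276  0.02      ] hub [ 0.41047512 -0.08980236  0.034     ]
[ 0.4098 -0.1176  0.02  ]
[ 0.4098 -0.0618  0.02  ]
[ 0.3823 -0.0897  0.02  ]
[ 0.4388 -0.0896  0.02  ]
 bore [ 0.4105 -0.0996  0.034 ]
 bore [ 0.4105 -0.08    0.034 ]
 bore [ 0.4006 -0.0898  0.034 ]
 bore [ 0.4205 -0.0898  0.034 ]
seat [0.45205041 0.02319951 0.024     ] spigot [0.45278571 0.02344922 0.04      ]
[ 0.452  -0.0016  0.024 ]
[0.4521 0.048  0.024 ]
[0.4275 0.0235 0.024 ]
[0.4779 0.0229 0.024 ]
 tip [0.4532 0.0167 0.04  ]
 tip [0.4533 0.0306 0.04  ]
 tip [0.4468 0.0235 0.04  ]
 tip [0.4596 0.0234 0.04  ]
 w (600, 200) [0.439  0.1082 0.042 ]
 w (742, 235) [0.4471 0.1396 0.042 ]
 w (520, 350) [0.4739 0.0931 0.042 ]
 w (628, 272) [0.4555 0.1156 0.042 ]
 w (665, 283) [0.4581 0.1239 0.042 ]
 w (580, 400) [0.4862 0.1073 0.042 ]
 w (630, 408) [0.4882 0.1188 0.042 ]
```

Run:
```python
from h import *
robot.set_gripper(.05)
robot.line_to((.4105,-.0897,.15),vel=.25)
g=robot.line_to((.4105,-.0897,.0951),vel=.06,guard=6)
s=robot.observe(); print(g,s["time"],s["tool_pos"],s["tcp_rot"],s["ft_force"])
c=robot.get_calibration("wrist"); cv2.imwrite("pics/w9.png",robot.grab_frame("wrist")); np.save("c9.npy",c,allow_pickle=True)
```

```text
False 13.45 [ 0.41073593 -0.08985338  0.09551976] [-1.79981902e+02  3.27421993e-02  1.79995199e+02] [-0.28215627  0.00588446  0.39651861]
```

View pics/w9.png

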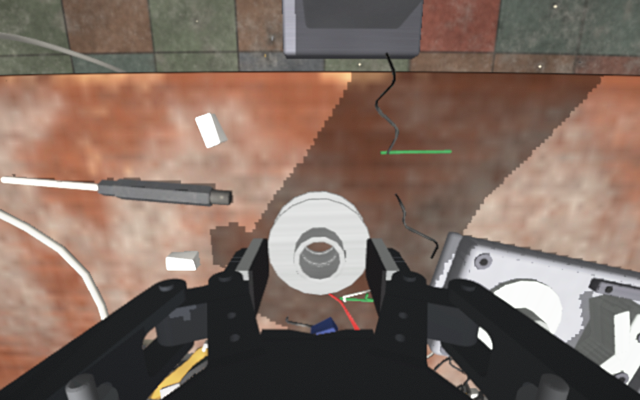

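Run:
```python
from h import *
robot.set_gripper(.015)
s=robot.observe(); print(s["gripper_width"],s["tool_pos"],s["ft_force"])
robot.line_to((.4105,-.0897,.15),vel=.12)
robot.pause(.1)
c=robot.get_calibration("wrist"); cv2.imwrite("pics/w10.png",robot.grab_frame("wrist")); np.save("c10.npy",c,allow_pickle=True)
s=robot.observe(); print(s["gripper_width"],s["time"],s["tool_pos"],s["ft_force"])
a=cv2.imread("pics/w10.png")
cv2.imwrite("pics/crop10.png",cv2.resize(a[170:310,230:410],None,fx=4,fy=4,interpolation=cv2.INTER_CUBIC))
```

```text
0.022851059441491895 [ 0.41084299 -0.08989902  0.09571584] [-0.17513439  0.05735454  5.58206063]
0.022797277626805692 14.6167 [ 0.40998862 -0.0894085   0.14889405] [ 0.07966747 -0.24197372 -1.21514019]
```

View pics/crop10.png

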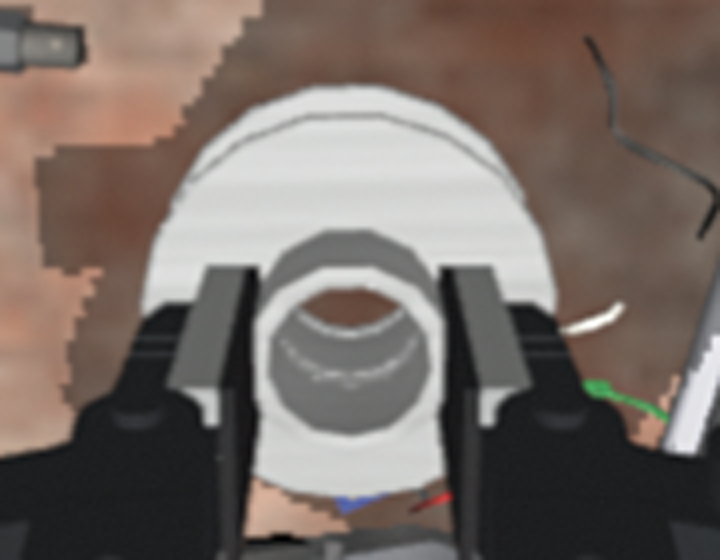

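Run:
```python
from h import *
c=np.load("c10.npy",allow_pickle=True).item()
P=onz(c,(317.1,259.9),.0872); print(P, P-np.array([.40999,-.08941,.1489]))
Pf=onz(c,(230+349/4-.375,170+300/4),.0732)
for u,v in [(268,361),(432,361),(350,287),(350,435)]: print(onz(c,(230+u/4-.375,170+v/4-.375),.0872).round(4))
s=np.array([.4526,.0233]); print("target TCP",s-(P-np.array([.40999,-.08941,.1489]))[:2])
```

```text
[ 0.40969949 -0.0900698   0.0872    ] [-0.00029051 -0.0006598  -0.0617    ]
[ 0.4097 -0.1001  0.0872]
[ 0.4097 -0.08    0.0872]
[ 0.3999 -0.09    0.0872]
[ 0.4198 -0.0901  0.0872]
target TCP [0.45289051 0.0239598 ]
```

Run:
```python
from h import *
x,y=.4529,.0240
robot.line_to((x,y,.16),vel=.2)
robot.line_to((x,y,.141),vel=.1); robot.pause(.15)
s=robot.observe(); print(s["tool_pos"],s["ft_force"])
cv2.imwrite("pics/w11.png",robot.grab_frame("wrist"))
g=robot.line_to((x,y,.1185),vel=.03,guard=8)
s=robot.observe(); print(g,s["gripper_width"],s["time"],s["tool_pos"],s["ft_force"],s["torque"])
cv2.imwrite("pics/w12.png",robot.grab_frame("wrist"))
a=cv2.imread("pics/w11.png");b=cv2.imread("pics/w12.png")
cv2.imwrite("pics/crop12.png",np.hstack([cv2.resize(q[150:310,220:420],None,fx=2,fy=2,interpolation=cv2.INTER_CUBIC) for q in (a,b)]))
```

```text
[0.45306754 0.02365189 0.14148239] [ 0.72215466  0.7385404  -2.04763555]
True 0.02283431067304692 16.5917 [0.4525629  0.02411992 0.11971413] [-1.04169913 -0.00660004  5.49056194] [ 0.04008316  0.23309878 -0.03819781]
```

View pics/crop12.png

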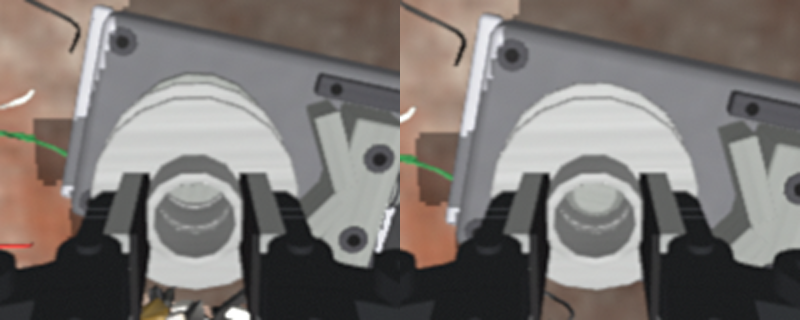

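Run:
```python
from h import *
p=robot.observe()["tool_pos"]
robot.set_gripper(.05)
s=robot.observe(); print(s["ft_force"])
robot.line_to((p[0],p[1],.20),vel=.15)
robot.set_gripper(0)
robot.move_pose((.44,.085,.17),(180,0,167)); robot.pause(.15)
c=robot.get_calibration("wrist"); cv2.imwrite("pics/w13.png",robot.grab_frame("wrist")); np.save("c13.npy",c,allow_pickle=True)
s=robot.observe(); print(s["gripper_width"],s["time"],s["tool_pos"],s["tcp_rot"],s["ft_force"])
```

```text
[-0.16955399  0.59971478 -0.46295545]
2.673873834771565e-05 18.875 [0.44056839 0.08428847 0.1706162 ] [1.79998929e+02 6.12111960e-02 1.66978892e+02] [ 0.2816278  -0.24507875  0.33001297]
```

View pics/w13.png

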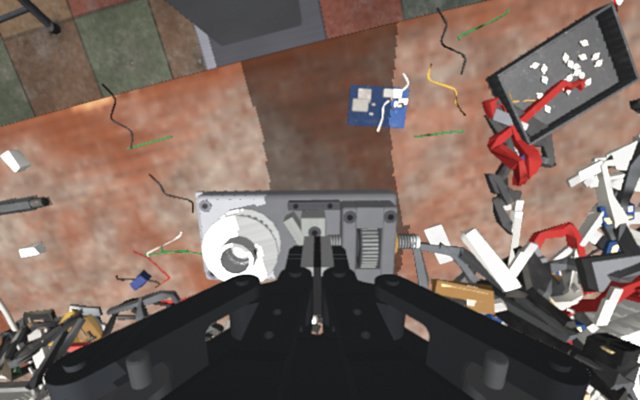

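Run:
```python
from h import *
a=cv2.imread("pics/w13.png")
cv2.imwrite("pics/crop13.png",cv2.resize(a[180:300,190:410],None,fx=3.6,fy=3.6,interpolation=cv2.INTER_CUBIC))
```

```text
(no output)
```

View pics/crop13.png

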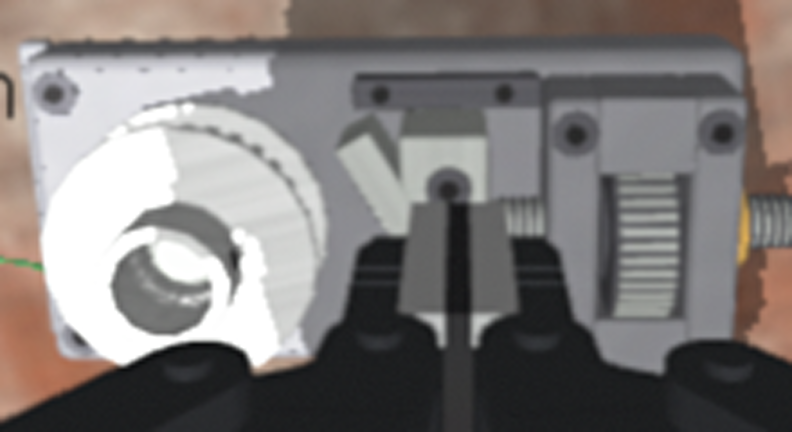

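Run:
```python
from h import *
c=np.load("c13.npy",allow_pickle=True).item()
f=lambda u,v:(190+u/3.6-.36,180+v/3.6-.36)
P=lambda u,v,z: onz(c,f(u,v),z)
for n,a in [("wheel c .046",(650,247,.046)),("wheel front .04",(650,175,.04)),("wheel rear .04",(648,318,.04)),("wl",(617,247,.046)),("wr",(683,247,.046)),("blkFL",(550,98,.04)),("blkFR",(742,98,.04)),("base FL",(40,62,.02)),("baseFR",(735,48,.02)),("blk screws1",(576,135,.04)),("screws2",(722,132,.04)),("bore",(172,280,.058)),("jaw screw",(448,190,.041))]:
    print(n,P(*a).round(4))
d=P(722,132,.04)-P(576,135,.04); print("yaw",np.degrees(np.arctan2(-d[0],d[1])))
d=P(742,98,.04)-P(550,98,.04); print("yaw",np.degrees(np.arctan2(-d[0],d[1])))
```

```text
wheel c .046 [0.4702 0.116  0.046 ]
wheel front .04 [0.4576 0.1194 0.04  ]
wheel rear .04 [0.4888 0.1133 0.04  ]
wl [0.4687 0.1096 0.046 ]
wr [0.4717 0.1224 0.046 ]
blkFL [0.4372 0.103  0.04  ]
blkFR [0.4458 0.14   0.04  ]
base FL [ 0.4104 -0.0022  0.02  ]
baseFR [0.4412 0.1445 0.02  ]
blk screws1 [0.4459 0.1065 0.04  ]
screws2 [0.4519 0.135  0.04  ]
bore [0.4508 0.0257 0.058 ]
jaw screw [0.4511 0.079  0.041 ]
yaw -11.84023918279815
yaw -13.05870720932779
```

```bash
cat >> h.py <<'E'
yaw=-12.5; cr=np.array([.473,.1157]); ux=np.array([np.cos(np.radians(yaw)),np.sin(np.radians(yaw))])
def at(d,z): return (*(cr+ux*d),z)
def ob(tag):
    s=robot.observe(); f=s["ft_force"]; print(tag,"t%.2f"%s["time"],"pos",s["tool_pos"].round(4),"f",f.round(1),"fx_clamp %.1f"%(f[:2]@ux)); return s
E
python3 - <<'E'
from h import *
robot.move_pose(at(.0095,.14),(180,0,180+yaw)); robot.pause(.1)
s=ob("above")
g=robot.line_to(at(.0095,.116),vel=.03,guard=3); s=ob(g)
cv2.imwrite("pics/w14.png",robot.grab_frame("wrist"))
z=s["tool_pos"][2]-.0004
robot.line_to(at(.0095,z),vel=.02); s=ob("pressed %.4f"%z)
E
```

```text
above t19.32 pos [0.4822 0.1131 0.1405] f [-1.1 -0.4  0.5] fx_clamp -1.0
True t20.02 pos [0.4824 0.1136 0.1182] f [-0.1 -0.6  4.4] fx_clamp 0.0
pressed 0.1178 t20.32 pos [0.4826 0.1136 0.1182] f [-0.4 -1.1  5.9] fx_clamp -0.1
```

View pics/w14.png

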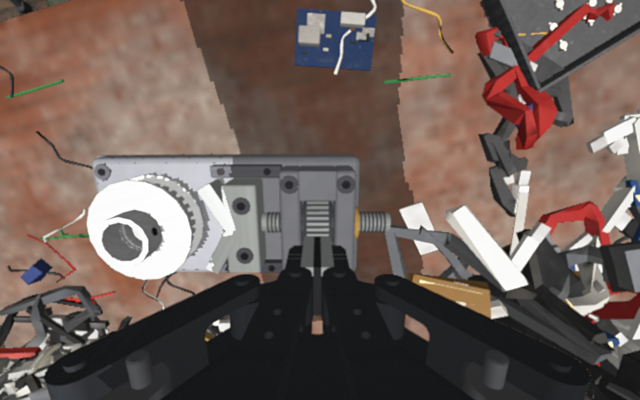

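Run:
```python
from h import *
robot.line_to(at(.004,.1175),vel=.05); ob("a")
robot.line_to(at(-.0095,.1175),vel=.05); ob("b")
robot.line_to(at(-.0095,.123),vel=.1)
cv2.imwrite("pics/w15.png",robot.grab_frame("wrist"))
robot.line_to(at(.0095,.123),vel=.15); ob("back")
a=cv2.imread("pics/w15.png")
cv2.imwrite("pics/crop15.png",cv2.resize(a[100:300,50:410],None,fx=2.2,fy=2.2,interpolation=cv2.INTER_CUBIC))
```

```text
a t20.57 pos [0.4775 0.1147 0.1184] f [-1.5 -1.7  9.9] fx_clamp -1.1
b t20.99 pos [0.464  0.1177 0.1183] f [-3.5 -1.5 10.1] fx_clamp -3.1
back t21.57 pos [0.4823 0.1135 0.1226] f [-0.3  0.4  0.3] fx_clamp -0.4
```

View pics/crop15.png

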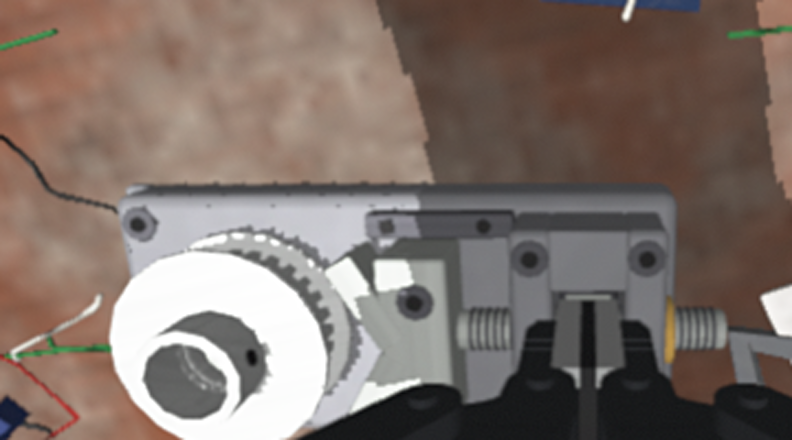

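```bash
cat >> h.py <<'E'
def stroke(zc=.1175,tag=""):
    robot.line_to(at(.0095,.1195),vel=.1)
    robot.line_to(at(.0095,zc),vel=.03); ob(tag+" press")
    robot.line_to(at(.002,zc),vel=.06); ob(tag+" mid")
    robot.line_to(at(-.0095,zc),vel=.06); ob(tag+" end")
    robot.line_to(at(-.0095,.123),vel=.1)
def snap(n):
    c=robot.get_calibration("wrist"); im=robot.grab_frame("wrist"); cv2.imwrite(f"pics/{n}.png",im); np.save(f"c_{n}.npy",c,allow_pickle=True)
    cv2.imwrite(f"pics/{n}c.png",cv2.resize(im[100:300,50:410],None,fx=2.2,fy=2.2,interpolation=cv2.INTER_CUBIC))
E
python3 - <<'E'
from h import *
stroke(tag="2"); snap("w16"); robot.line_to(at(.0095,.123),vel=.15)
stroke(tag="3"); snap("w17"); robot.line_to(at(.0095,.123),vel=.15)
E
```

```text
2 press t22.07 pos [0.4827 0.1136 0.1182] f [ 0.2 -0.7  5.3] fx_clamp 0.3
2 mid t22.34 pos [0.4751 0.1153 0.1185] f [-1.  -0.9  9.9] fx_clamp -0.8
2 end t22.68 pos [0.4635 0.1179 0.1183] f [-2.  -1.2  8.8] fx_clamp -1.7
3 press t23.76 pos [0.4827 0.1136 0.1182] f [-0.2 -0.1  4.1] fx_clamp -0.2
3 mid t24.03 pos [0.4751 0.1153 0.1185] f [-1.9 -1.1  8.7] fx_clamp -1.6
3 end t24.38 pos [0.4635 0.1179 0.1183] f [-2.1 -0.1  9.7] fx_clamp -2.0
```

View pics/w16c.png

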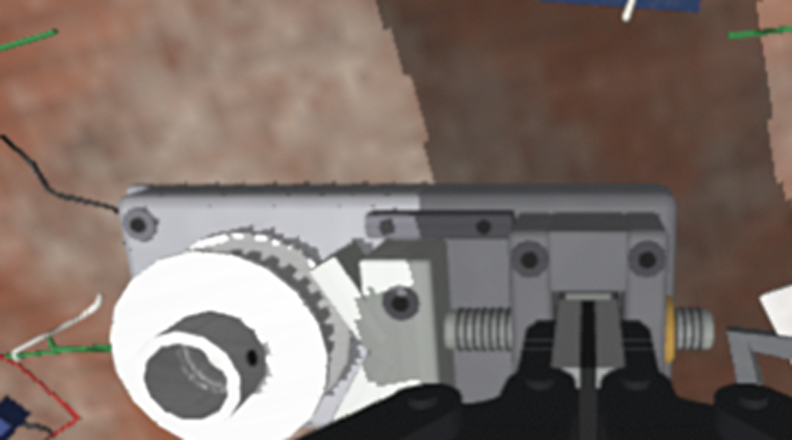

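View pics/w17c.png

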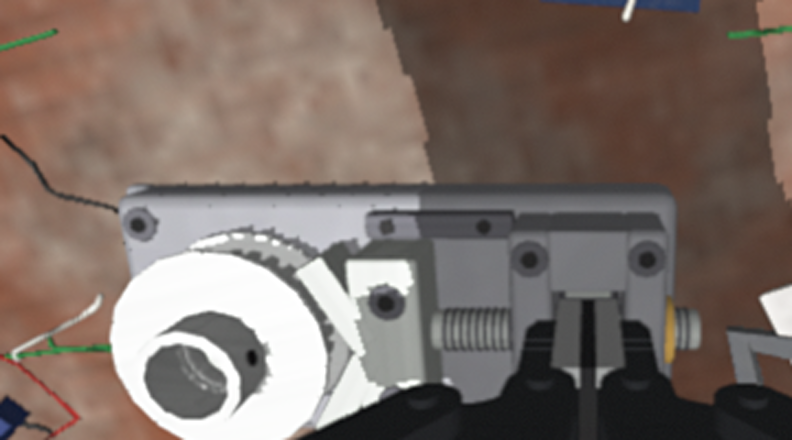

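Run:
```python
from h import *
stroke(.1173,tag="4"); snap("w18"); robot.line_to(at(.0095,.123),vel=.15); ob("")
```

```text
4 press t25.45 pos [0.4829 0.1136 0.1181] f [0.3 0.  4.4] fx_clamp 0.3
4 mid t25.73 pos [0.4752 0.1153 0.1185] f [-1.4 -0.7  9.9] fx_clamp -1.2
4 end t26.07 pos [0.4641 0.1178 0.1184] f [-0.3 -1.5  7.5] fx_clamp 0.1
 t26.64 pos [0.4823 0.1135 0.1227] f [-0.3 -0.3 -0.8] fx_clamp -0.2
```

View pics/w18c.png

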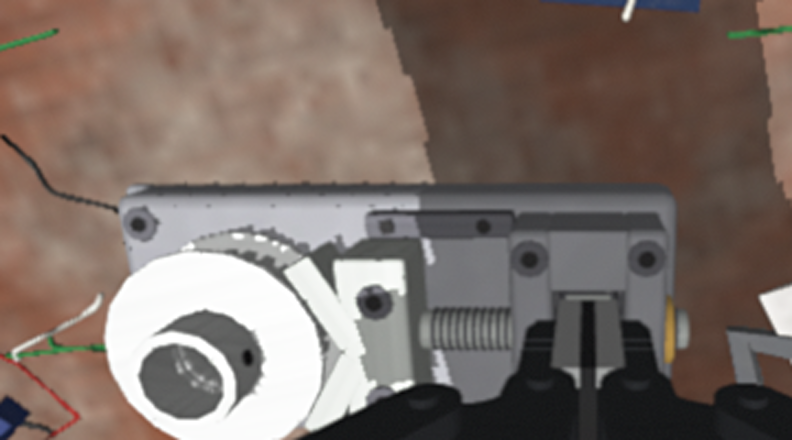

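Run:
```python
from h import *
stroke(.1166,tag="5"); snap("w19"); robot.line_to(at(.0095,.123),vel=.15); ob("")
```

```text
5 press t27.14 pos [0.4835 0.1135 0.118 ] f [ 1.7 -1.8  6.4] fx_clamp 2.1
5 mid t27.42 pos [0.4764 0.1152 0.1185] f [ 2.3 -0.5  9. ] fx_clamp 2.4
5 end t27.76 pos [0.4652 0.1177 0.1184] f [ 1.2 -0.1  9.1] fx_clamp 1.1
 t28.33 pos [0.4822 0.1135 0.1225] f [ 0.2 -0.4 -0.9] fx_clamp 0.3
```

View pics/w19c.png

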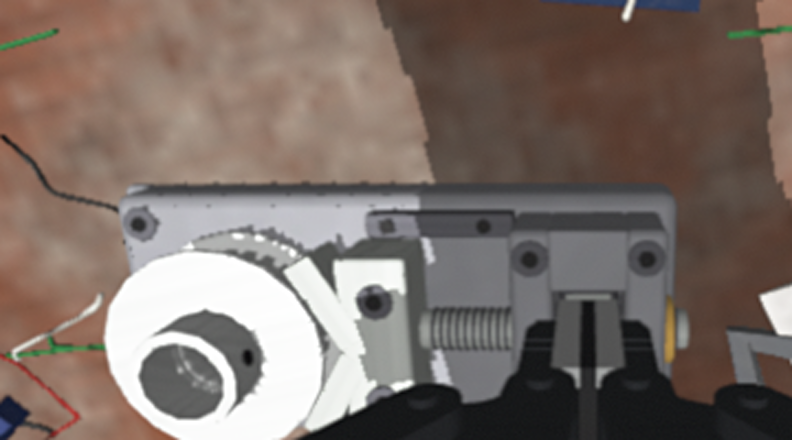

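Run:
```python
from h import *
stroke(.1148,tag="6"); snap("w20"); robot.line_to(at(.0095,.123),vel=.15); ob("")
```

```text
6 press t28.89 pos [0.4847 0.1132 0.1173] f [ 3.9 -1.9 10.9] fx_clamp 4.3
6 mid t29.17 pos [0.478  0.1147 0.1183] f [ 3.  -3.5 18.1] fx_clamp 3.6
6 end t29.51 pos [0.4669 0.1174 0.1183] f [ 5.  -1.7 17.1] fx_clamp 5.3
 t30.08 pos [0.4819 0.1136 0.1222] f [ 0.1 -0.4 -0.6] fx_clamp 0.1
```

View pics/w20c.png

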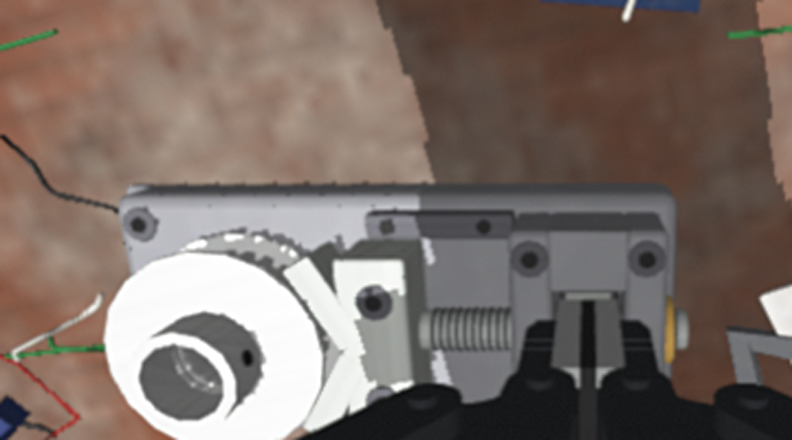

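Run:
```python
from h import *
g={n:cv2.cvtColor(cv2.imread(f"pics/{n}.png"),cv2.COLOR_BGR2GRAY) for n in ("w15","w16","w17","w18","w19","w20")}
T=g["w20"][226:248,208:232]
for n in g:
    def sub(T,reg):
        r=cv2.matchTemplate(cv2.resize(reg,None,fx=8,fy=8,interpolation=cv2.INTER_CUBIC),cv2.resize(T,None,fx=8,fy=8,interpolation=cv2.INTER_CUBIC),cv2.TM_CCOEFF_NORMED); _,m,_,l=cv2.minMaxLoc(r); return np.array(l)/8,m
    print(n,"jaw",sub(T,g[n][216:258,196:262]),"pulley hub",sub(g["w20"][236:292,106:176],g[n][228:298,98:190]),"clampscrew",sub(g["w20"][205:232,275:305],g[n][198:240,265:315]))
c=np.load("c_w20.npy",allow_pickle=True).item()
cc=np.load("c13.npy",allow_pickle=True).item()
f=lambda u,v:(50+u/2.2-.27,100+v/2.2-.27)
e=np.array([-ux[1],ux[0]]); 
a=onz(c,f(374,303),.041); b=onz(c,f(530,260),.040); a2=onz(c,f(414,302),.041)
print("now jaw rel blk",(a-b)[:2]@e,"after1",(a2-b)[:2]@e)
k=lambda u,v:(190+u/3.6-.36,180+v/3.6-.36)
a=onz(cc,k(448,190),.041); b=onz(cc,k(576,135),.040); print("start",(a-b)[:2]@e)
```

```text
w15 jaw (array([30.25 ,  9.625]), 0.8757062554359436) pulley hub (array([9.875, 7.5  ]), 0.9842937588691711) clampscrew (array([10.   ,  6.875]), 0.9958404302597046)
w16 jaw (array([23.75, 10.  ]), 0.8820082545280457) pulley hub (array([10. ,  7.5]), 0.9844459891319275) clampscrew (array([10.,  7.]), 0.9980542659759521)
w17 jaw (array([16.875,  9.875]), 0.9140306711196899) pulley hub (array([10. ,  7.5]), 0.9843506217002869) clampscrew (array([10.,  7.]), 0.9980787634849548)
w18 jaw (array([12.25 ,  9.875]), 0.9981589317321777) pulley hub (array([8.   , 7.375]), 0.9969328045845032) clampscrew (array([10.   ,  6.875]), 0.9958882331848145)
w19 jaw (array([12.125,  9.75 ]), 0.998260498046875) pulley hub (array([8. , 7.5]), 0.9974260926246643) clampscrew (array([10.  ,  6.75]), 0.9945954084396362)
w20 jaw (array([12., 10.]), 0.9999768137931824) pulley hub (array([8., 8.]), 0.9999724626541138) clampscrew (array([10.,  7.]), 0.9994322061538696)
now jaw rel blk -0.03974732641178593 after1 -0.02955077336331824
start -0.025659574616939487
```

Run:
```python
from h import *
stroke(.1132,tag="7"); snap("w21"); ob("")
g={n:cv2.cvtColor(cv2.imread(f"pics/{n}.png"),cv2.COLOR_BGR2GRAY) for n in ("w18","w19","w20","w21")}
def sub(T,reg):
    r=cv2.matchTemplate(cv2.resize(reg,None,fx=8,fy=8,interpolation=cv2.INTER_CUBIC),cv2.resize(T,None,fx=8,fy=8,interpolation=cv2.INTER_CUBIC),cv2.TM_CCOEFF_NORMED); _,m,_,l=cv2.minMaxLoc(r); return np.array(l)/8
for n in g:
    print(n,sub(g["w21"][226:248,208:232],g[n][216:258,196:262]),sub(g["w21"][236:292,106:176],g[n][228:298,98:190]),sub(g["w21"][205:232,275:305],g[n][198:240,265:315]))
```

```text
7 press t30.69 pos [0.4858 0.113  0.1167] f [ 5.4 -3.2 15.8] fx_clamp 5.9
7 mid t30.97 pos [0.4792 0.1145 0.1181] f [ 4.5 -3.7 24.6] fx_clamp 5.1
7 end t31.31 pos [0.4679 0.1173 0.1181] f [ 3.1 -3.1 27. ] fx_clamp 3.7
 t31.61 pos [0.4633 0.1178 0.1225] f [0.6 0.1 0.6] fx_clamp 0.6
w18 [15.25  10.125] [6.75  6.375] [10.     7.125]
w19 [15.125 10.   ] [6.875 6.5  ] [10.  7.]
w20 [15.   10.25] [6.875 7.   ] [10.    7.25]
w21 [12. 10.] [8. 8.] [10.  7.]
```

View pics/w21c.png

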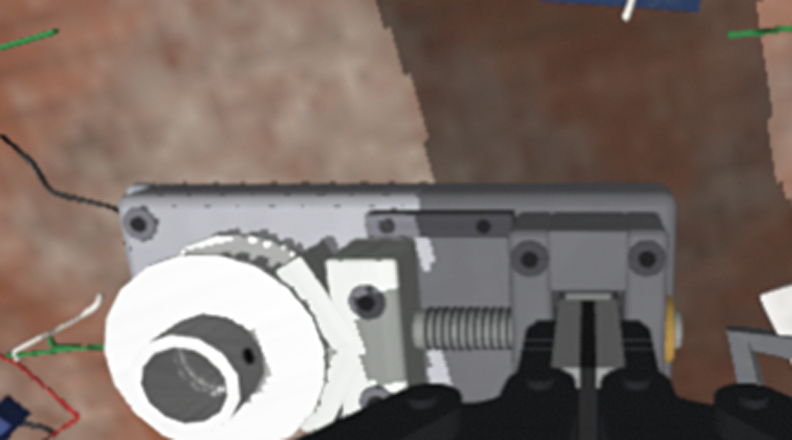

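Run:
```python
from h import *
robot.line_to(at(-.0095,.16),vel=.2)
robot.move_pose((.435,.023,.19),(180,0,180)); robot.pause(.15)
c=robot.get_calibration("wrist"); im=robot.grab_frame("wrist"); cv2.imwrite("pics/w22.png",im); np.save("c_w22.npy",c,allow_pickle=True)
cv2.imwrite("pics/w22c.png",cv2.resize(im[160:290,250:450],None,fx=4,fy=4,interpolation=cv2.INTER_CUBIC))
s=robot.grab_frame("side"); cv2.imwrite("pics/s22.png",s); t=robot.grab_frame("top"); cv2.imwrite("pics/t22.png",t)
ob("")
```

```text
t32.74 pos [0.4349 0.0237 0.1894] f [-0.5 -0.2 -0. ] fx_clamp -0.5
```

View pics/w22c.png

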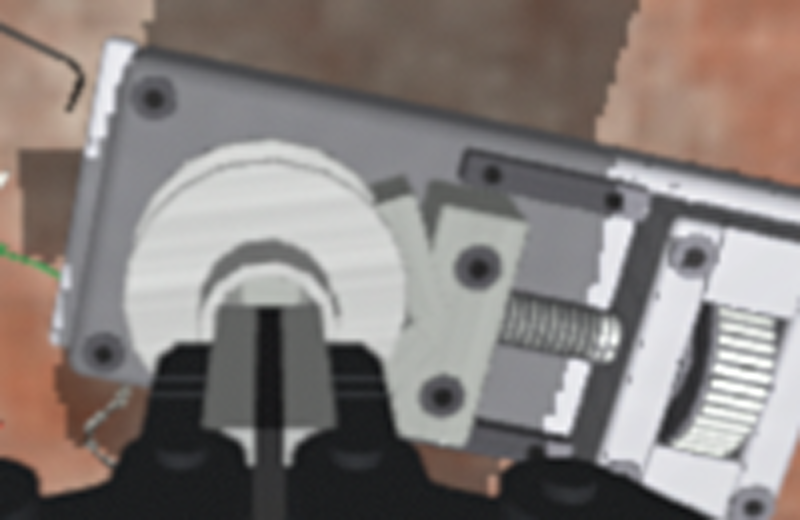

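Run:
```python
from h import *
robot.line_to((.48,.030,.19),vel=.2); robot.pause(.15)
c=robot.get_calibration("wrist"); im=robot.grab_frame("wrist"); cv2.imwrite("pics/w23.png",im); np.save("c_w23.npy",c,allow_pickle=True)
cv2.imwrite("pics/w23c.png",cv2.resize(im[110:250,250:400],None,fx=4.2,fy=4.2,interpolation=cv2.INTER_CUBIC))
ob("")
```

```text
t33.32 pos [0.4795 0.0301 0.1899] f [0.6 0.1 0. ] fx_clamp 0.6
```

View pics/w23c.png

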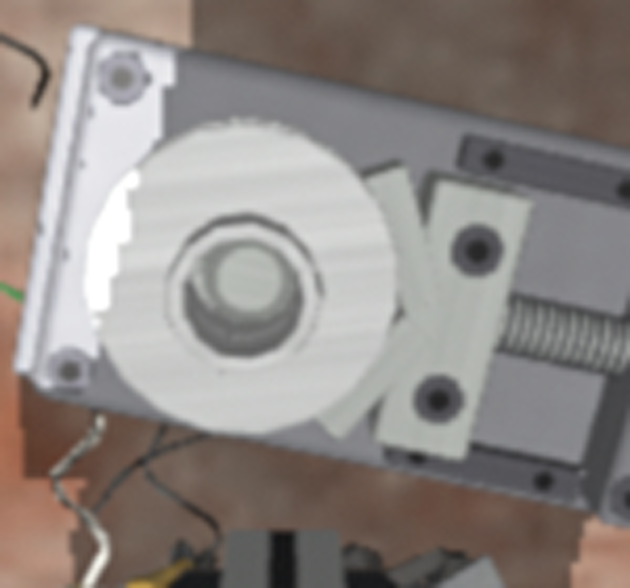

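```bash
cat > fit.py <<'E'
from h import *
def circ(c,pts,z):
    P=np.array([onz(c,p,z)[:2] for p in pts]); A=np.c_[2*P,np.ones(len(P))]; s=np.linalg.lstsq(A,(P**2).sum(1),rcond=None)[0]
    return s[:2],np.sqrt(s[2]+s[:2]@s[:2])
E
python3 - <<'E'
from fit import *
c=np.load("c_w23.npy",allow_pickle=True).item()
f=lambda u,v:(250+u/4.2-.38,110+v/4.2-.38)
L=[f(*p) for p in [(87,277),(396,277),(241,122),(241,432)]]
H=[f(*p) for p in [(183,297),(303,297),(243,238),(243,356)]]
S=[f(*p) for p in [(216,280),(282,280),(248,248),(248,312)]]
print("flange",circ(c,L,.044)); print("hub",circ(c,H,.058)); print("tip",circ(c,S,.04))
E
```

```text
flange (array([0.45248254, 0.02208833]), np.float64(0.027577377988444493))
hub (array([0.45269489, 0.02279611]), np.float64(0.009969186895187786))
tip (array([0.45286005, 0.02331263]), np.float64(0.005898427032724444))
```

Run:
```python
from h import *
o=[]
for n in ("w17","w20","w21"):
    im=cv2.imread(f"pics/{n}.png")[195:305,90:215]
    im=(np.power(im/255.,1.8)*255).astype(np.uint8)
    o.append(cv2.resize(im,None,fx=3.1,fy=3.1,interpolation=cv2.INTER_CUBIC)[:, :266*3])
cv2.imwrite("pics/cmp.png",np.hstack([x[:,:266] if False else cv2.resize(x,(266,234)) for x in o]))
cv2.imwrite("pics/cmp2.png",np.hstack(o[1:]))
```

```text
(no output)
```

View pics/cmp2.png

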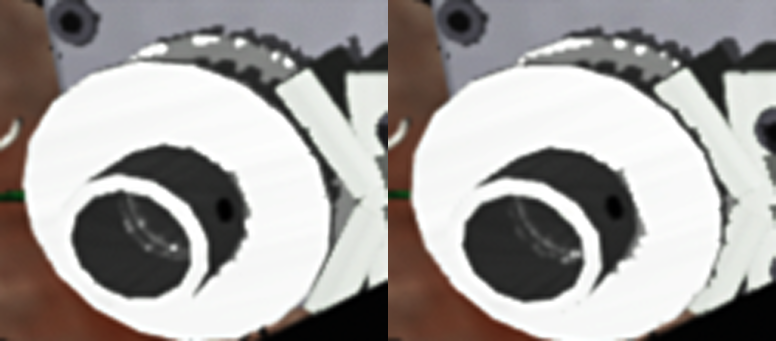

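```bash
cat >> fit.py <<'E'
def radial(im,cen,r0,r1,angs):
    g=cv2.GaussianBlur(cv2.cvtColor(im,cv2.COLOR_BGR2GRAY),(3,3),0).astype(np.float32); out=[]
    for a in angs:
        r=np.arange(r0,r1,.1); x=cen[0]+r*np.cos(a); y=cen[1]+r*np.sin(a)
        p=cv2.remap(g,x.astype(np.float32)[None],y.astype(np.float32)[None],cv2.INTER_LINEAR)[0]
        d=np.abs(np.gradient(cv2.GaussianBlur(p[None],(9,1),2)[0])); k=d[3:-3].argmax()+3
        out.append((cen[0]+r[k]*np.cos(a),cen[1]+r[k]*np.sin(a),d[k]))
    return np.array(out)
def robust(c,E,z):
    P=np.array([onz(c,p[:2],z)[:2] for p in E]); w=np.ones(len(P),bool)
    for _ in range(6):
        A=np.c_[2*P[w],np.ones(w.sum())]; s=np.linalg.lstsq(A,(P[w]**2).sum(1),rcond=None)[0]
        r=np.sqrt(s[2]+s[:2]@s[:2]); e=np.linalg.norm(P-s[:2],axis=1)-r; w=np.abs(e)<max(2*np.median(np.abs(e[w])),.0002)
    return s[:2].round(5),r.round(5),w.sum(),np.abs(e[w]).mean().round(5),w
E
python3 - <<'E'
from fit import *
an=np.linspace(0,2*np.pi,120,endpoint=False)
def do(name,cf,fc,fr,hc,hr,zf,zh):
    im=cv2.imread(f"pics/{name}.png"); c=np.load(cf,allow_pickle=True).item(); vis=cv2.resize(im,None,fx=4,fy=4)
    for cen,r,z in ((fc,fr,zf),(hc,hr,zh)):
        E=radial(im,cen,r*.88,r*1.12,an); R=robust(c,E,z); print(name,z,R[:4])
        for e,w in zip(E,R[4]): cv2.circle(vis,(int(e[0]*4+2),int(e[1]*4+2)),2,(0,0,255) if w else (255,0,0),-1)
    x,y=int(fc[0]*4),int(fc[1]*4); return vis[y-200:y+200,x-200:x+200]
v1=do("w23","c_w23.npy",(250+241.5/4.2,110+277/4.2),37,(250+243/4.2,110+297/4.2),14.2,.044,.058)
v2=do("w7","c7.npy",(275+229/5,170+221/5),30,(275+229/5,170+248/5),11,.020,.034)
cv2.imwrite("pics/fit.png",np.hstack([v1,v2]))
E
```

```text
w23 0.044 (array([0.45272, 0.02202]), np.float64(0.02752), np.int64(57), np.float64(9e-05))
w23 0.058 (array([0.45284, 0.02277]), np.float64(0.01005), np.int64(95), np.float64(9e-05))
w7 0.02 (array([ 0.40913, -0.08963]), np.float64(0.02889), np.int64(70), np.float64(0.00026))
w7 0.034 (array([ 0.41068, -0.08977]), np.float64(0.0098), np.int64(96), np.float64(9e-05))
```

View pics/fit.png

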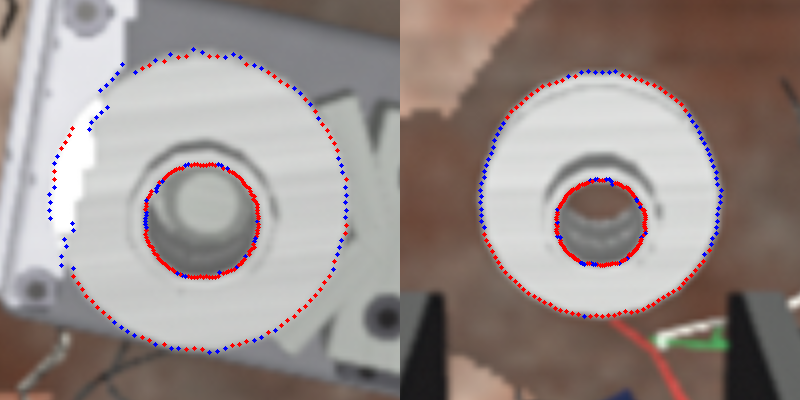

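Run:
```python
from fit import *
an=np.linspace(0,2*np.pi,160,endpoint=False); vs=[]
for n in ("w16","w17","w18","w19","w20","w21"):
    im=cv2.imread(f"pics/{n}.png"); c=np.load(f"c_{n}.npy",allow_pickle=True).item(); vis=cv2.resize(im,None,fx=3,fy=3); r=[]
    for P,rad,z in (((.4527,.0225,.044),.028,.044),((.4527,.0225,.058),.010,.058)):
        cen=proj(c,P); R0=np.linalg.norm(proj(c,np.array(P)+[0,rad,0])-cen)
        # coarse then fine
        E=radial(im,cen,R0*.84,R0*1.16,an); R=robust(c,E,z); r.append(R[:4])
        for e,w in zip(E,R[4]): cv2.circle(vis,(int(e[0]*3+1),int(e[1]*3+1)),2,(0,0,255) if w else (255,0,0),-1)
    d=(r[1][0]-r[0][0])*1000; e=np.array([-ux[1],ux[0]])
    print(n,r,"hub-flange clampx %.2f y %.2f mm"%(d@ux,d@e)); vs.append(vis[570:930,270:660])
cv2.imwrite("pics/fit2.png",np.hstack([vs[4],vs[5]]))
```

```text
w16 [(array([0.45238, 0.02298]), np.float64(0.02793), np.int64(103), np.float64(9e-05)), (array([0.45233, 0.02268]), np.float64(0.00983), np.int64(109), np.float64(9e-05))] hub-flange clampx 0.02 y -0.30 mm
w17 [(array([0.45237, 0.02295]), np.float64(0.02791), np.int64(97), np.float64(0.0001)), (array([0.45234, 0.02268]), np.float64(0.00983), np.int64(112), np.float64(9e-05))] hub-flange clampx 0.03 y -0.27 mm
w18 [(array([0.45204, 0.02161]), np.float64(0.02799), np.int64(90), np.float64(9e-05)), (array([0.45213, 0.02169]), np.float64(0.00978), np.int64(117), np.float64(9e-05))] hub-flange clampx 0.07 y 0.10 mm
w19 [(array([0.45217, 0.02159]), np.float64(0.02804), np.int64(95), np.float64(0.0001)), (array([0.45221, 0.02161]), np.float64(0.00984), np.int64(118), np.float64(8e-05))] hub-flange clampx 0.03 y 0.03 mm
w20 [(array([0.45229, 0.0215 ]), np.float64(0.02806), np.int64(86), np.float64(9e-05)), (array([0.45228, 0.02158]), np.float64(0.00982), np.int64(119), np.float64(8e-05))] hub-flange clampx -0.03 y 0.08 mm
w21 [(array([0.45304, 0.02144]), np.float64(0.02825), np.int64(106), np.float64(0.00017)), (array([0.45314, 0.02194]), np.float64(0.00994), np.int64(120), np.float64(9e-05))] hub-flange clampx -0.01 y 0.51 mm
```

View pics/fit2.png

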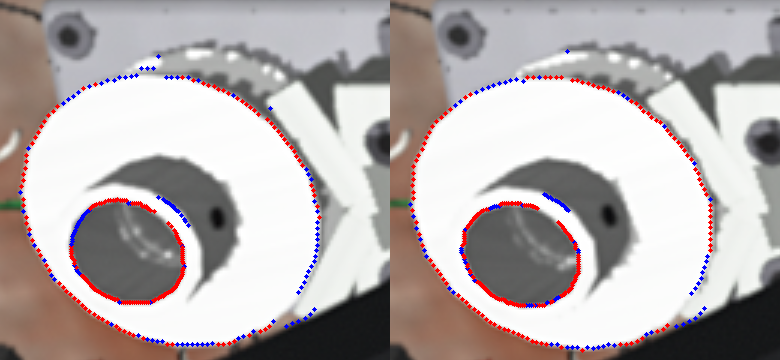

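```bash
python3 - <<'E'
from h import *
robot.move_pose(at(-.007,.135),(180,0,180+yaw)); robot.pause(.1)
robot.line_to(at(-.007,.1195),vel=.08)
robot.line_to(at(-.007,.1162),vel=.03); ob("press")
robot.line_to(at(.001,.1162),vel=.06); ob("mid")
robot.line_to(at(.007,.1162),vel=.06); ob("end")
robot.line_to(at(.007,.125),vel=.1)
robot.line_to(at(-.0095,.123),vel=.2); robot.pause(.1)
snap("w24"); ob("")
E
cat > tilt.py <<'E'
from fit import *
import sys
an=np.linspace(0,2*np.pi,160,endpoint=False)
def sub(T,reg):
    r=cv2.matchTemplate(cv2.resize(reg,None,fx=8,fy=8,interpolation=cv2.INTER_CUBIC),cv2.resize(T,None,fx=8,fy=8,interpolation=cv2.INTER_CUBIC),cv2.TM_CCOEFF_NORMED); _,m,_,l=cv2.minMaxLoc(r); return np.array(l)/8,round(m,3)
ref=cv2.cvtColor(cv2.imread("pics/w20.png"),cv2.COLOR_BGR2GRAY)
for n in sys.argv[1:]:
    im=cv2.imread(f"pics/{n}.png"); g=cv2.cvtColor(im,cv2.COLOR_BGR2GRAY); c=np.load(f"c_{n}.npy",allow_pickle=True).item(); r=[]
    for P,rad,z in (((.4527,.0225,.044),.028,.044),((.4527,.0225,.058),.010,.058)):
        cen=proj(c,P); R0=np.linalg.norm(proj(c,np.array(P)+[0,rad,0])-cen)
        E=radial(im,cen,R0*.84,R0*1.16,an); r.append(robust(c,E,z)[:4])
    d=(r[1][0]-r[0][0])*1000; e=np.array([-ux[1],ux[0]])
    print(n,[(x[0],x[1]) for x in r],"hub-fl x %.2f y %.2f"%(d@ux,d@e),"jaw",sub(ref[226:248,208:232],g[216:258,190:262]))
E
python3 tilt.py w17 w20 w21 w24
```

```text
press t34.52 pos [0.4675 0.1166 0.1183] f [-3.1 -3.  18.5] fx_clamp -2.3
mid t34.80 pos [0.4756 0.1148 0.1183] f [-2.3 -2.6 16.8] fx_clamp -1.7
end t35.05 pos [0.4812 0.1136 0.1181] f [-2.  -1.7 16.4] fx_clamp -1.6
 t35.70 pos [0.464  0.1177 0.1229] f [-0.6 -1.   0.4] fx_clamp -0.3
w17 [(array([0.45237, 0.02295]), np.float64(0.02791)), (array([0.45234, 0.02268]), np.float64(0.00983))] hub-fl x 0.03 y -0.27 jaw (array([22.875,  9.875]), 0.914)
w20 [(array([0.45229, 0.0215 ]), np.float64(0.02806)), (array([0.45228, 0.02158]), np.float64(0.00982))] hub-fl x -0.03 y 0.08 jaw (array([18., 10.]), 1.0)
w21 [(array([0.45304, 0.02144]), np.float64(0.02825)), (array([0.45314, 0.02194]), np.float64(0.00994))] hub-fl x -0.01 y 0.51 jaw (array([15.125,  9.75 ]), 0.971)
w24 [(array([0.45301, 0.0241 ]), np.float64(0.02843)), (array([0.45368, 0.02316]), np.float64(0.00934))] hub-fl x 0.86 y -0.77 jaw (array([18.875,  9.75 ]), 0.978)
```

View pics/w24c.png

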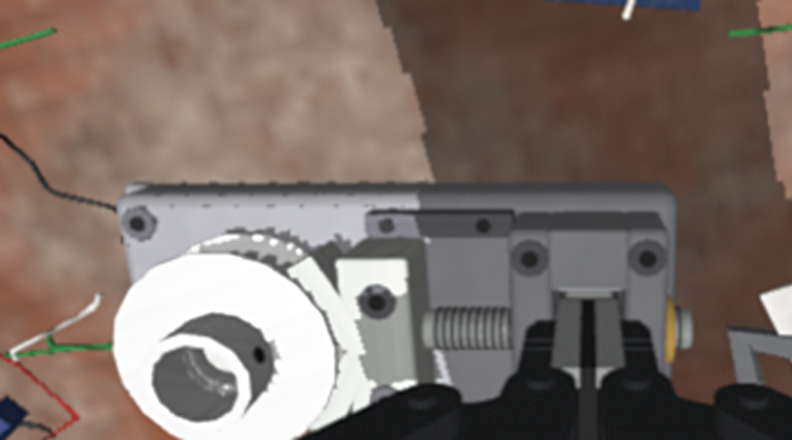

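```bash
python3 - <<'E'
from h import *
robot.line_to(at(-.009,.1195),vel=.08)
robot.line_to(at(-.009,.1168),vel=.03)
robot.line_to(at(.009,.1168),vel=.08); ob("end")
robot.line_to(at(.009,.125),vel=.1)
robot.line_to(at(-.0095,.123),vel=.2); robot.pause(.1)
snap("w25"); ob("")
E
python3 tilt.py w16 w17 w25
```

```text
end t36.58 pos [0.4833 0.1135 0.1179] f [ 2.7 -2.   7.6] fx_clamp 3.1
 t37.23 pos [0.464  0.1177 0.123 ] f [ 0.3 -0.6 -0.4] fx_clamp 0.4
w16 [(array([0.45238, 0.02298]), np.float64(0.02793)), (array([0.45233, 0.02268]), np.float64(0.00983))] hub-fl x 0.02 y -0.30 jaw (array([29.75, 10.  ]), 0.882)
w17 [(array([0.45237, 0.02295]), np.float64(0.02791)), (array([0.45234, 0.02268]), np.float64(0.00983))] hub-fl x 0.03 y -0.27 jaw (array([22.875,  9.875]), 0.914)
w25 [(array([0.45274, 0.02333]), np.float64(0.02783)), (array([0.45271, 0.02326]), np.float64(0.00981))] hub-fl x -0.01 y -0.07 jaw (array([25.   ,  9.375]), 0.89)
```

View pics/w25c.png

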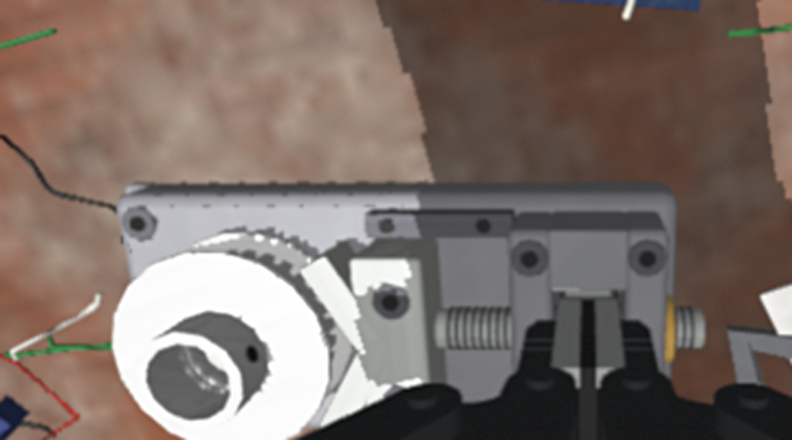

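```bash
python3 - <<'E'
from h import *
robot.line_to(at(-.0095,.142),vel=.2)
robot.line_to((.4527,.0233,.142),vel=.25)
g=robot.line_to((.4527,.0233,.1275),vel=.04,guard=7); ob(g)
robot.line_to((.4527,.0233,.142),vel=.2)
robot.line_to(at(.0095,.142),vel=.25)
robot.line_to(at(.0095,.123),vel=.15)
stroke(.1174,tag="8"); snap("w26")
E
python3 tilt.py w17 w25 w26
```

```text
True t38.37 pos [0.4532 0.024  0.1296] f [-2.5  0.1 11.2] fx_clamp -2.5
8 press t39.92 pos [0.4829 0.1135 0.1182] f [ 0.6 -1.5  3.8] fx_clamp 0.9
8 mid t40.20 pos [0.4752 0.1152 0.1185] f [-3.  -1.9  8.7] fx_clamp -2.5
8 end t40.54 pos [0.4637 0.1178 0.1183] f [-2.8 -1.   8.4] fx_clamp -2.5
w17 [(array([0.45237, 0.02295]), np.float64(0.02791)), (array([0.45234, 0.02268]), np.float64(0.00983))] hub-fl x 0.03 y -0.27 jaw (array([22.875,  9.875]), 0.914)
w25 [(array([0.45274, 0.02333]), np.float64(0.02783)), (array([0.45271, 0.02326]), np.float64(0.00981))] hub-fl x -0.01 y -0.07 jaw (array([25.   ,  9.375]), 0.89)
w26 [(array([0.45272, 0.02189]), np.float64(0.0279)), (array([0.45262, 0.02175]), np.float64(0.00979))] hub-fl x -0.07 y -0.16 jaw (array([19.   ,  9.625]), 0.985)
```

View pics/w26c.png

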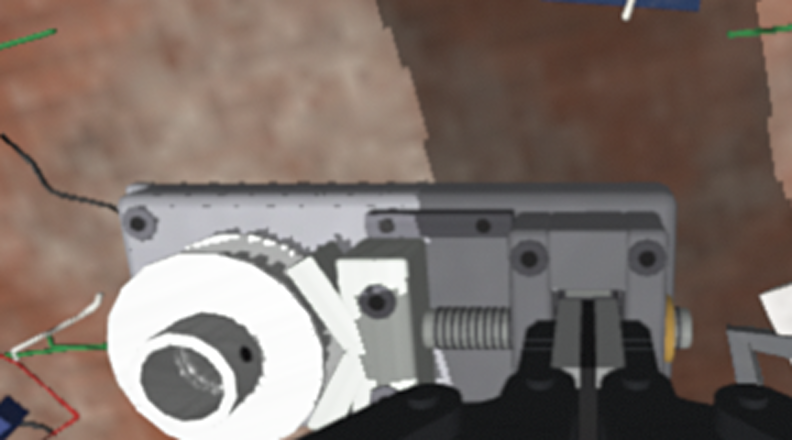

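```bash
python3 - <<'E'
from h import *
robot.line_to(at(.0095,.123),vel=.2)
stroke(.1168,tag="9"); snap("w27")
E
python3 tilt.py w20 w26 w27
```

```text
9 press t41.59 pos [0.4832 0.1135 0.118 ] f [ 1.1 -0.2  6.1] fx_clamp 1.1
9 mid t41.87 pos [0.4761 0.1151 0.1185] f [ 1.3 -1.7  9.5] fx_clamp 1.7
9 end t42.21 pos [0.4649 0.1177 0.1184] f [ 0.9 -0.6  8.1] fx_clamp 1.0
w20 [(array([0.45229, 0.0215 ]), np.float64(0.02806)), (array([0.45228, 0.02158]), np.float64(0.00982))] hub-fl x -0.03 y 0.08 jaw (array([18., 10.]), 1.0)
w26 [(array([0.45272, 0.02189]), np.float64(0.0279)), (array([0.45262, 0.02175]), np.float64(0.00979))] hub-fl x -0.07 y -0.16 jaw (array([19.   ,  9.625]), 0.985)
w27 [(array([0.45254, 0.02143]), np.float64(0.02797)), (array([0.45256, 0.0215 ]), np.float64(0.00981))] hub-fl x 0.00 y 0.07 jaw (array([18.125,  9.5  ]), 0.997)
```

```bash
python3 - <<'E'
from h import *
robot.line_to(at(.0095,.123),vel=.2)
stroke(.1147,tag="10"); snap("w28")
E
python3 tilt.py w20 w27 w28
```

```text
10 press t43.32 pos [0.4848 0.1132 0.1173] f [ 4.7 -2.6 11.9] fx_clamp 5.2
10 mid t43.59 pos [0.4781 0.1147 0.1183] f [ 3.7 -3.7 18.7] fx_clamp 4.4
10 end t43.93 pos [0.467  0.1174 0.1183] f [ 4.2 -1.6 16.3] fx_clamp 4.5
w20 [(array([0.45229, 0.0215 ]), np.float64(0.02806)), (array([0.45228, 0.02158]), np.float64(0.00982))] hub-fl x -0.03 y 0.08 jaw (array([18., 10.]), 1.0)
w27 [(array([0.45254, 0.02143]), np.float64(0.02797)), (array([0.45256, 0.0215 ]), np.float64(0.00981))] hub-fl x 0.00 y 0.07 jaw (array([18.125,  9.5  ]), 0.997)
w28 [(array([0.45257, 0.02144]), np.float64(0.02798)), (array([0.45251, 0.02146]), np.float64(0.00982))] hub-fl x -0.06 y 0.01 jaw (array([18.  ,  9.75]), 0.998)
```

View pics/w28c.png

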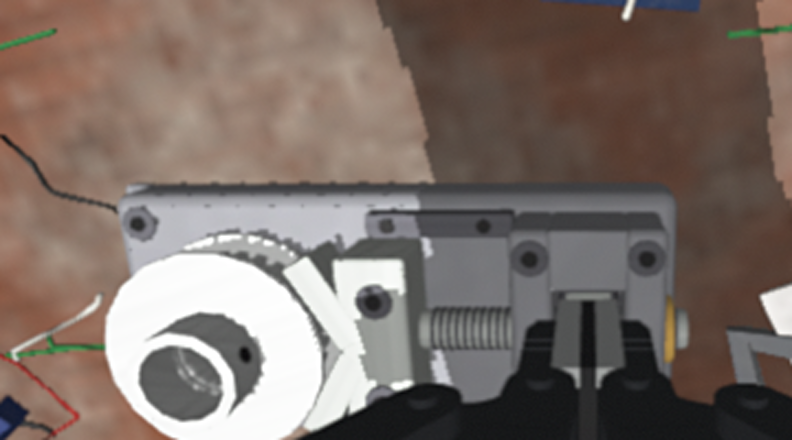

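```bash
python3 - <<'E'
from h import *
robot.line_to(at(-.0095,.142),vel=.2)
robot.line_to((.4527,.0233,.142),vel=.25)
g=robot.line_to((.4527,.0233,.1275),vel=.04,guard=7); ob(g)
robot.line_to((.4527,.0233,.142),vel=.2)
robot.line_to(at(-.0095,.142),vel=.25); robot.line_to(at(-.0095,.123),vel=.2); robot.pause(.1); snap("w29")
robot.line_to((.42,.09,.26),vel=.3)
cv2.imwrite("pics/s30.png",robot.grab_frame("side")); cv2.imwrite("pics/w30.png",robot.grab_frame("wrist")); ob("")
E
python3 tilt.py w28 w29
```

```text
True t45.37 pos [0.453  0.0239 0.1295] f [-1.  -0.3  7.6] fx_clamp -0.9
 t47.29 pos [0.4197 0.0901 0.259 ] f [-0.4 -0.1 -0.4] fx_clamp -0.3
w28 [(array([0.45257, 0.02144]), np.float64(0.02798)), (array([0.45251, 0.02146]), np.float64(0.00982))] hub-fl x -0.06 y 0.01 jaw (array([18.  ,  9.75]), 0.998)
w29 [(array([0.45255, 0.02146]), np.float64(0.02793)), (array([0.45251, 0.02159]), np.float64(0.00981))] hub-fl x -0.07 y 0.12 jaw (array([19.25,  9.25]), 0.981)
```

View pics/s30.png

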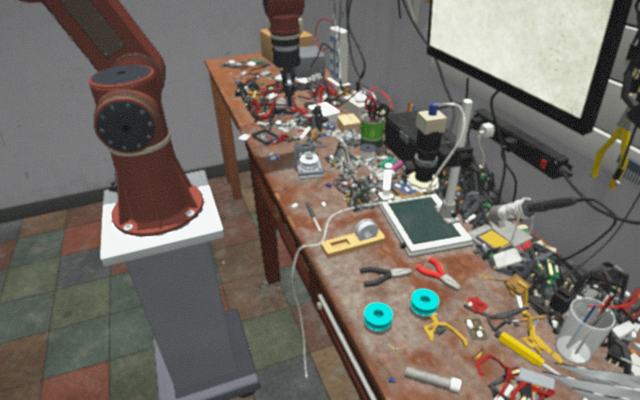

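View pics/w30.png

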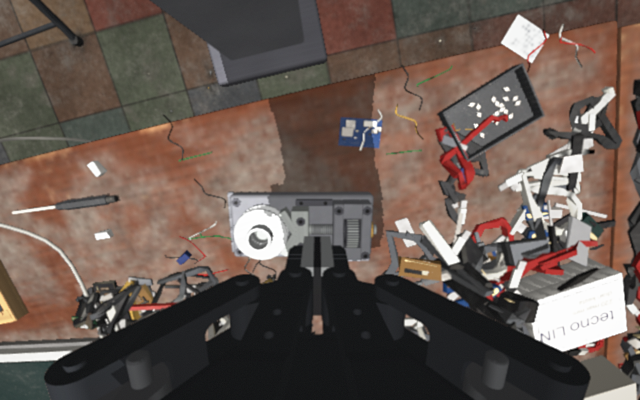

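Run:
```python
import sys; sys.argv=["x"]
exec(open("tilt.py").read())
for n in ("w20","w28","w29"):
    g=cv2.cvtColor(cv2.imread(f"pics/{n}.png"),cv2.COLOR_BGR2GRAY)
    print(n,"jaw",sub(ref[226:248,208:232],g[216:258,190:262]),"blk screw",sub(ref[205:232,275:305],g[195:242,262:318]),"base screw",sub(ref[192:212,102:124],g[182:222,92:134]))
```

```text
w20 jaw (array([18., 10.]), 1.0) blk screw (array([13., 10.]), 0.999) base screw (array([10., 10.]), 1.0)
w28 jaw (array([18.  ,  9.75]), 0.998) blk screw (array([13.  ,  9.75]), 0.995) base screw (array([9.75 , 9.625]), 0.989)
w29 jaw (array([19.25,  9.25]), 0.981) blk screw (array([14.125,  9.375]), 0.995) base screw (array([11.   ,  9.375]), 0.992)
```

Run:
```python
from h import *
ob("final"); robot.job_done()
```

```text
final t47.29 pos [0.4197 0.0901 0.259 ] f [-0.4 -0.1 -0.4] fx_clamp -0.3
the job is handed in; nothing more can be done
```

The pulley is clamped on the spigot, hub up, and I handed the job in at 47.3 s of the 64 s allowed. I can't read the thumbwheel angle directly, so "firmly gripped" is my judgement from forces and jaw travel.

**What I did**
- **Laying it down:** I took the hubbed pulley out of its rack slot, tilted it 45° and let go on its rim. It fell flat, hub up.
- **Seating:** I regrasped it by the hub and lowered it over the spigot. It touched down at the predicted seated height, TCP z 0.1197 m.
- **Clamping:** I rolled the thumbwheel's crest with the shut fingertips and never pushed the jaw.

**One mistake, corrected:** My seventh stroke pressed with about 25 N. It over-tightened the jaw, tilting the pulley about 3° and lifting it about 1 mm. I rolled the wheel back until the pulley dropped flat, pressed it home with about 11 N on the hub, then tightened again with 8–18 N strokes.

**Last checks**
- **Seat:** pressing on the hub found the same height clamped as unclamped, 0.1295 and 0.1296 m, so it is home.
- **Tilt:** the hub leans about 1–1.5° towards the jaw, by image fit. That is within the fit's uncertainty, but it may be real.
- **Grip:** the jaw did not move in the last stroke, at about 4.5 N along the rim. It has travelled about 14.1 mm in all, so I estimate the wheel at roughly 3.7–3.8 rad. The angle I can be sure of is only 3.5 rad or more.
- **Other things:** the idler is still in the rack, nothing else looked disturbed, and the arm stood clear at hand-in.

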